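# Clamp a straightedge on a shear bar with the cam lever and hold it for the wear check

## Robot

A 6-joint arm with a two-finger parallel gripper is mounted at the origin on the work surface. World frame = base frame: x ahead of the robot, y to its left, z up, the work surface at z = 0. Lengths are in m, angles in rad, forces in N, time in s.
With the tool pointing down it reaches from about 0.325 to 0.85 m from the base axis. Payload 15.5 kg.
Tool frame: the origin (TCP) lies midway between the tips of the shut fingers; the grasp point (between the pads) lies behind it (env.grasp_offset is the z of the grasp point in the tool frame, in m); z points along the fingers, y is the line along which they close (so a half turn about z gives the same grasp; the last joint's range is limited). The gripper opens to 91 mm and grips with 3 to 60 N. Pads are 32 mm wide; open, the fingers measure 118 mm over their backs; the gripper's body (76 mm by 178 mm) begins 60 mm behind the grasp point.
Start: joints at [1.026, 0.494, 1.345, -0, 1.302, -0.096], TCP at [0.272, 0.563, 0.214] pointing down, gripper open.
Joint ranges: [-2.91, 2.91], [-0.82, 2.16], [0.22, 2.67], [-1.22, 4.37], [0.12, 2.79], [-3.08, 3.08]. Speed limits (rad/s): [1.89, 1.89, 2.57, 3.01, 3.01, 3.01].

## Interface

Orientations are given as a unit quaternion [x, y, z, w].
In Python, from station import get_state, eyes, env gives the robot as it stands. The module is installed in compiled form; this text tells all that it offers.
- The arm moves only by the tool play_rows, never from a script. Its argument "increments" is a list of rows, each an object with "dp": the shift along the tool's x, y, z in mm, a list of three; "roll": the turn about the tool's z in degrees; "jaw": the opening, from 0 (shut) to 1 (fully open). In form: [{"dp": [x, y, z], "roll": roll, "jaw": jaw}, ...]. A call has 1 to 5 rows; each row shifts and turns the commanded pose from where the row before left it, along the tool's axes as they then stand; what a row does not reach is not made up. A row lasts 1/10 s, in which the tool goes at most 50 mm and 8.59 degrees, less where a joint would pass 70% of its speed; a pose out of reach is approached as far as the arm can. A call is refused whole if a number of a shift passes 50 or a number of a turn 8.59, either way. A call with a gripper value outside its range is refused whole. The fingers move at their own pace and stop on an object; "squeeze" is the grip in N (left out, the last holds). Time passes only in rows, so rows that do not move let the fingers close. It gives the time, the measured TCP pose, the force, the opening and the grip force at its end, in the units of the state.
- get_state(): the state, without advancing time (a new reading comes with each control period).
- eyes.get_image(name): name is "side" or "top"; returns (picture, depth): 384x512x3 uint8, red, green, blue; 384x512 float32, m along the optical axis (not along the pixel's ray), 0 where there is no reading.
- eyes.camera_info(name): a dict with "intrinsics" (3x3 intrinsics, pixels), "D" ([k1, k2, p1, p2, k3] as OpenCV has them; the pictures are not rectified), "pose" (4x4, takes a point from camera to world coordinates). Camera axes: x right, y down, z forward; pixel columns grow to the right and rows downward; lengths in m; the calibration is good to about 2 mm. A picture is of the moment at which its call begins. camera_info takes no time and is no camera call.
- env.sign_off(): hands the job in; it is judged then, once.
The state is a dict: "clock": time; "joints": joint angles; "joint_velocities": joint speeds; "joint_efforts": joint torques, N m; "position": TCP position; "ee_rot": TCP orientation; "contact_force": force on the tool from outside, world axes, zero at the start; "moment": the same for the moment, N m; "opening": finger opening in m; "finger_force": force on a finger pad.
Only numpy, scipy, OpenCV 4.12 (cv2) and the standard library are available. Lean on these libraries where they do the work, as an engineer would, in place of code of your own. Each camera call takes 0.05 s, during which the arm holds its last target. There are 200 camera calls.

## Task

A used shear bar is screwed down on the blue checking jig: lay the steel straightedge flat on the jig's bed, centred along the bar and flush against the bar's near edge, with its end under the raised clamp foot. Then swing the cam lever up to its highest lift, so that the foot clamps the straightedge, and finish while still holding the lever there: it springs back if let go, and the wear gap is read while you hold. Leave the other parts on the bench where they are.

Things in the scene. Friction and masses are not known exactly. Their poses are not given: they have to be found in the camera images.
- jig: Fixed checking jig with a blue bed: x -85 to 75, y -115 to 200 mm, top face 16 mm above the bench. Origin: on the bench, straight below the middle of the shear bar's near edge. x: across the bar, away from the robot; y: along the bar towards the clamp; z up. The dark shear bar, 60 x 200 x 10 mm, is screwed on the bed at x 0 to 60, y -100 to 100 mm, its top 26 mm above the bench.
- bar_edge (a point): Middle of the bar's near edge, where that face (upright, facing the robot) meets the bed: jig x = 0, y = 0, z = 16 mm. The straightedge goes on the robot's side of it.
- strap: Strap of the clamp: a dark steel see-saw bar 18 mm wide, 100 mm long, in the plane jig x = -15 mm, spanning y 74 to 174, its underside at least 45 and its top at most 85 mm above the bench. Origin: its pivot, at jig y = 128, z = 66 mm. The cam lifts its heel (y = 160 to 170) and its nose then presses the foot down.
- straightedge: Loose steel straightedge 210 x 40 x 6 mm, red grip rail (80 x 10 mm, top 30 mm above the underside) along its middle; 0.3 to 0.55 kg. Same either way round. Origin: centre of the underside; x along its length, z up. Starts on the bench right of the jig, x roughly along the robot's x. Laid flush, its origin is at jig x = -20, y = 0, z = 16 mm, its x axis parallel to the jig's y.
- clamp_foot: Sprung rubber foot, 16 mm across, under the strap's nose, at jig x = -15, y = 82 mm. Origin: centre of its underside. With the lever down it hangs 11 to 14 mm above the bed: set the straightedge flat on the bed about 35 mm short of the bar, clear of strap and foot, then slide it under and against the bar. At the highest lift it presses the straightedge with about 12 N.
- cam (a joint): Angle of the cam lever (rad) about the jig's x axis. 0: the lever points level along jig +y, away from the bar; 1.571: straight up, the cam's highest lift; beyond that the lift falls again, stop at 2.2. Starts at 0.1 to 0.3. Return spring and friction: up to about 8 N at the knob raises it; let go, it falls back.
- cam_pivot (a point): Centre of the lever's hub on the cam's axis, at jig x = -43, y = 160, z = 36 mm. The lever swings about it in the plane x = -43 mm.
- lever_knob (a point): Centre of the black ball knob, 30 mm across, at the lever's end, 105 mm from the pivot. It can be pinched from above with the fingers on its two sides along jig x, and turns between the pads as the lever swings.
- handle: The lever itself: steel rod 10 mm thick from the hub to the black ball knob. Origin on the cam's axis, at jig x = -15, y = 160, z = 36 mm; y along the rod to the knob.
- bearing: Ball bearing 62 mm across, 16 mm high; bystander. Origin: centre of its underside.
- hitch_pin: Yellow zinc hitch pin about 120 mm long, 28 mm high, lying; bystander. Origin: on the bench below its middle.
- carton: Small parts carton 60 x 80 x 45 mm with a yellow band; bystander. Origin: centre of its underside.
- feelers: Folded feeler gauge set 90 x 14 x 12 mm; bystander. Origin: centre of its underside.
Mind the look-alikes: they are no part of the job. Of the things that look like the straightedge, the smallest one is meant.

How it is judged:
On the way, in this order (a step that is already met when the one before it is completed fails the run):
1. the straightedge lies flat on the bed, flush against the bar's near edge, with the clamp still open (x of straightedge in the frame of jig between -0.022 and -0.017 m and y of straightedge in the frame of jig between -0.015 and 0.015 m and z of straightedge in the frame of jig between 0.014 and 0.018 m and angle between straightedge's own z axis and vertical below 0.03 rad and angle between the x axis of straightedge and the y axis of jig, either way round below 0.015 rad and value of joint cam below 0.9 rad and contact force between clamp_foot and straightedge below 2 N), for 0.2 s.
2. the lever is at the cam's highest lift and the foot clamps the straightedge (x of straightedge in the frame of jig between -0.022 and -0.017 m and y of straightedge in the frame of jig between -0.015 and 0.015 m and z of straightedge in the frame of jig between 0.014 and 0.018 m and angle between straightedge's own z axis and vertical below 0.03 rad and angle between the x axis of straightedge and the y axis of jig, either way round below 0.015 rad and value of joint cam between 1.43 and 1.71 rad and contact force between clamp_foot and straightedge above 8 N), for 0.2 s.
At the end, for the whole second after the job is handed in: Straightedge flat on the bed, flush on the bar's edge (gap under 2 mm, parallel within 0.015 rad), centred within 15 mm; lever still, within 0.14 rad of highest lift (1.571); foot pressing the straightedge with over 8 N; fingers bearing on the lever with over 1 N, not touching the straightedge (all of step 2 and contact force between the fingers and handle above 1 N and contact force between the fingers and straightedge below 0.3 N and velocity of joint cam between -0.1 and 0.1 rad/s and linear speed of straightedge below 0.01 m/s); the arm keeps its last pose, push and grip.
It fails at once if a bystander part is pushed more than 20 mm (distance of any of bearing, hitch_pin, carton, feelers from where it was at the start of the episode above 0.02 m).
It also fails if it takes over 64 s, if anything falls off the work surface, if the arm or the gripper's body presses on something with over 40 N, if the wrist force passes 120 N, or if a joint passes its speed limit or range.

## Working session

There is one attempt and no reset: what is moved stays moved. The work goes in short steps, Python scripts to look and compute and a tool call to move; the robot and the scene stay as the last step left them, time stands still between calls to the robot, and variables do not carry over. Pictures are saved under pics/ and viewed, at most 10 in all, crops included, and the job is handed in when it is done.

Besides the shell and the picture viewer there is one more tool, called after "Emit:" in YAML: its name, and indented under it one key for each argument. play_rows: Moves the arm, as the interface text tells. Its arguments: {"type":"object","properties":{"increments":{"type":"array"},"squeeze":{"type":"number"}},"required":["increments"]}

```bash
mkdir -p pics
cat > h.py <<'E'
import numpy as np, cv2
from station import get_state, eyes, env
def grab(n):
    im,d=eyes.get_image(n); c=eyes.camera_info(n); np.savez(f'{n}.npz',im=im,d=d,K=c['intrinsics'],D=c['D'],T=c['pose']); return im,d
def load(n): return np.load(f'{n}.npz')
def ray(c,uv,z):
    "pixels -> points on plane z"
    p=cv2.undistortPoints(np.float64(uv).reshape(-1,1,2),c['K'],np.float64(c['D'])).reshape(-1,2)
    T=np.array(c['T']); r=np.c_[p,np.ones(len(p))]@T[:3,:3].T; o=T[:3,3]
    return o+r*((z-o[2])/r[:,2])[:,None]
def cloud(c):
    d=c['d']; h,w=d.shape; uv=np.stack(np.meshgrid(np.arange(w),np.arange(h)),-1).reshape(-1,1,2).astype(float)
    p=cv2.undistortPoints(uv,c['K'],np.float64(c['D'])).reshape(-1,2); z=d.reshape(-1,1)
    T=np.array(c['T']); P=(np.c_[p,np.ones(len(p))]*z)@T[:3,:3].T+T[:3,3]; P[z[:,0]==0]=np.nan
    return P.reshape(h,w,3)
def save(n,im,s=1.0): cv2.imwrite('pics/'+n,cv2.resize(im[...,::-1],None,fx=s,fy=s,interpolation=cv2.INTER_CUBIC))
E
python3 - <<'E'
from h import *
for n in('top','side'):
    im,d=grab(n); save(n+'1.png',im,1.5); print(n,np.round(eyes.camera_info(n)['pose'],3).tolist())
s=get_state(); print(s,env.grasp_offset)
E
```

```text
top [[0.001, -0.997, 0.073, 0.407], [-1.0, -0.001, -0.006, -0.044], [0.006, -0.073, -0.997, 1.129], [0.0, 0.0, 0.0, 1.0]]
side [[0.954, -0.181, 0.238, 0.228], [-0.298, -0.615, 0.73, -0.825], [0.014, -0.768, -0.641, 0.765], [0.0, 0.0, 0.0, 1.0]]
{'clock': 0.1, 'joints': array([ 1.02550746e+00,  4.94121482e-01,  1.34605154e+00,  2.55030980e-05,
        1.30249582e+00, -9.54863854e-02]), 'joint_velocities': array([ 0.00058604, -0.00192251,  0.00018833,  0.00121216,  0.00096482,
        0.00168261]), 'joint_efforts': array([ 2.76872161e-03, -8.80242705e+01, -3.82545161e+01,  7.07953703e-02,
        4.82248538e-02,  3.10889175e-05]), 'position': array([0.27155144, 0.56255772, 0.21340359]), 'ee_rot': array([ 2.23013360e-01,  9.74815240e-01, -5.06842078e-04, -1.81132792e-04]), 'contact_force': array([-0.17307805,  0.6308486 ,  0.32647014]), 'moment': array([-0.00601858, -0.00090028, -0.00031188]), 'finger_force': 0.0, 'opening': 0.09125913391226771} -0.0188
```

View pics/top1.png

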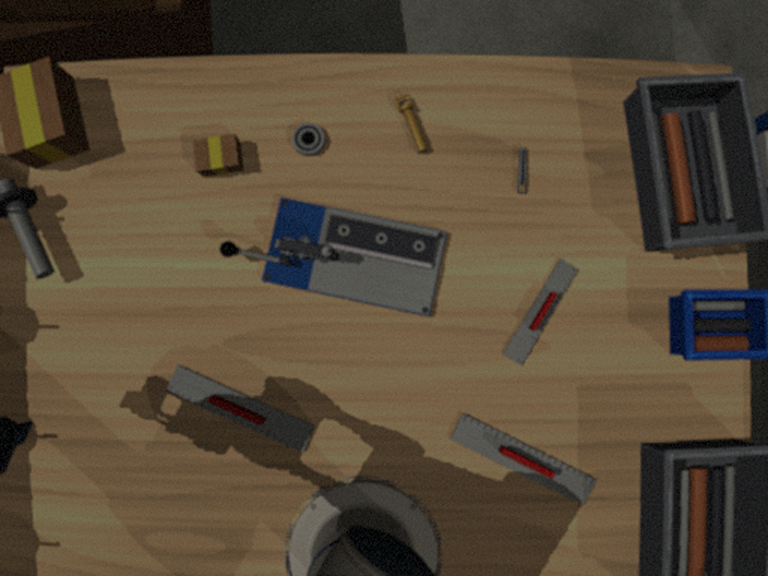

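View pics/side1.png

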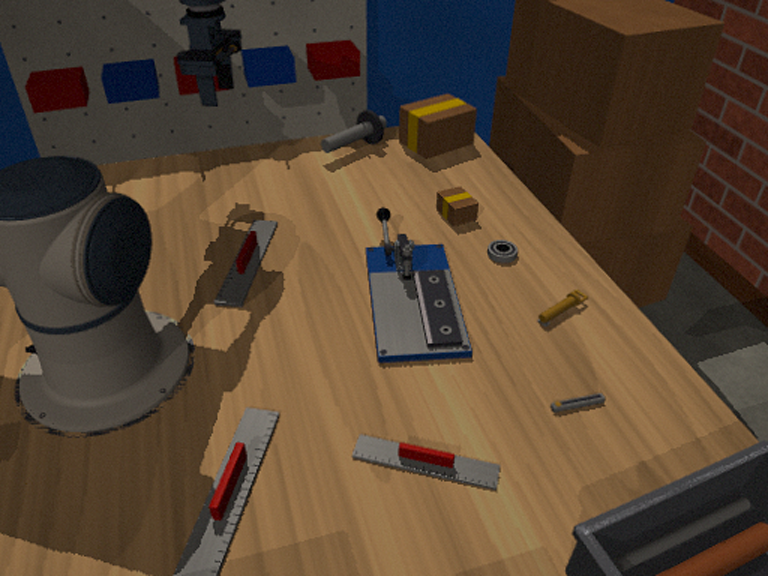

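The top picture (768 px wide) shows three straightedge look-alikes. A is at (540,312), right of the jig, and is the shortest. B is at (525,460) and C at (240,410); both are bigger. I choose A. The jig is at (355,255), with the knob at (229,249).

```bash
cat > m.py <<'E'
from h import *
c=load('top'); im=c['im']; P=cloud(c); hsv=cv2.cvtColor(im,cv2.COLOR_RGB2HSV)
H,S,V=[hsv[...,i].astype(int) for i in range(3)]
red=((H<8)|(H>172))&(S>150)&(V>60)
n,l,st,ce=cv2.connectedComponentsWithStats(red.astype(np.uint8))
for i in range(1,n):
    if st[i,4]<60: continue
    m=np.argwhere(l==i)[:,::-1]
    w=ray(c,m,0.03)[:,:2]; r=cv2.minAreaRect(np.float32(w)*1000); print('red',ce[i].round(),r, 'z',np.nanmedian(P[...,2][l==i]))
def plate(box,cond,z,name):
    x0,y0,x1,y1=box; m=np.zeros(im.shape[:2],np.uint8); m[y0:y1,x0:x1]=cond[y0:y1,x0:x1]
    m=cv2.morphologyEx(m,cv2.MORPH_OPEN,np.ones((3,3)))
    m=cv2.morphologyEx(m,cv2.MORPH_CLOSE,np.ones((9,9)))
    k=max(cv2.findContours(m,cv2.RETR_EXTERNAL,cv2.CHAIN_APPROX_NONE)[0],key=cv2.contourArea)[:,0]
    r=cv2.minAreaRect(np.float32(ray(c,k,z)[:,:2]*1000)); print(name,r,cv2.boxPoints(r).round(1).tolist()); return k
grey=S<70
z=P[...,2]
print('bed z',np.nanmedian(z[178:200,235:270]),'bar z',np.nanmedian(z[155:162,235:250]),'noise',np.nanstd(z[185:195,240:270]))
ks=[plate((325,160,400,255),grey|red,0.006,'se'),
plate((165,120,310,220),(S<90)|((H>100)&(H<130)),0.016,'jig')]
k=plate((215,135,300,185),(S<90)&(V<75),0.026,'bardark')
o=im.copy(); 
for q in ks+[k]: cv2.drawContours(o,[q[:,None]],-1,(0,255,0),1)
b=cv2.resize(o[120:250,140:400],None,fx=3,fy=3,interpolation=cv2.INTER_NEAREST)
save('crop1.png',b)
E
python3 m.py
```

```text
red [362. 207.] ((446.3391418457031, -327.81182861328125), (11.322552680969238, 76.60948181152344), 57.9311637878418) z 0.03059657281740602
red [352. 308.] ((172.8887176513672, -296.5765686035156), (104.83636474609375, 11.897706031799316), 62.00678253173828) z 0.04112331425757254
bed z 0.017294099933293672 bar z 0.026961170918350374 noise 0.002022729322200616
se ((446.9205322265625, -329.0494384765625), (42.09352111816406, 211.9552001953125), 58.234554290771484) [[345.70001220703125, -291.20001220703125], [525.9000244140625, -402.70001220703125], [548.0999755859375, -366.8999938964844], [367.8999938964844, -255.39999389648438]]
jig ((546.5093383789062, 12.530380249023438), (398.493896484375, 164.43301391601562), 78.30396270751953) [[425.6000061035156, -165.89999389648438], [586.5999755859375, -199.1999969482422], [667.4000244140625, 191.0], [506.3999938964844, 224.3000030517578]]
bardark ((576.6622924804688, -38.61759948730469), (224.49476623535156, 88.9000015258789), 89.27275848388672) [[530.7999877929688, -150.3000030517578], [619.7000122070312, -151.39999389648438], [622.5, 73.0999984741211], [533.5999755859375, 74.19999694824219]]
```

View pics/crop1.png

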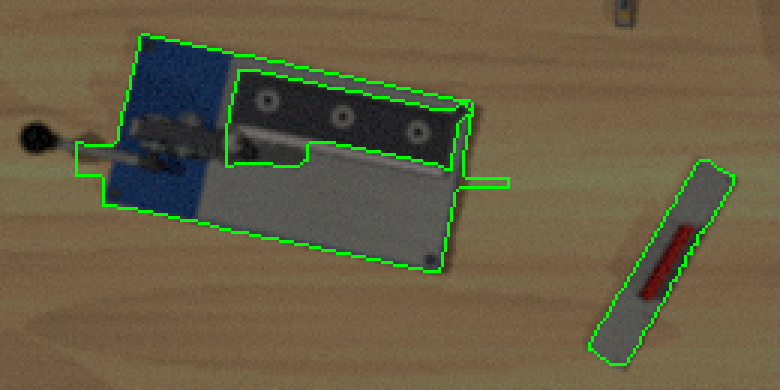

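The crop confirms A: its plate measures 212x42 mm, matching the 210x40 given, and its red rail is 77 mm long. Next I fit lines to the jig's edges.

```bash
cat > j.py <<'E'
from h import *
c=load('top'); im=c['im']; hsv=cv2.cvtColor(im,cv2.COLOR_RGB2HSV); S=hsv[...,1].astype(int);H=hsv[...,0].astype(int);V=hsv[...,2].astype(int)
m=((S<90)|((H>100)&(H<130))).astype(np.uint8); 
def edge(a,b,n,mask,z,w=8):
    "sample subpixel boundary between crop pts a,b; n inward"
    pts=[]; a,b=[np.array(q)/3+[140,120] for q in(a,b)]; t=(b-a)/np.linalg.norm(b-a); nn=np.array([-t[1],t[0]])
    if nn@n<0: nn=-nn
    g=cv2.GaussianBlur(mask.astype(np.float32),(3,3),0)
    for s in np.linspace(.05,.95,60):
        q=a+s*(b-a); k=np.arange(-w,w,.25); x=q+k[:,None]*nn
        v=cv2.remap(g,np.float32(x[:,0]).reshape(1,-1),np.float32(x[:,1]).reshape(1,-1),1)[0]
        i=np.where((v[:-1]<.5)&(v[1:]>=.5))[0]
        if len(i): pts.append(x[i[np.argmin(abs(k[i]))]])
    W=ray(c,np.array(pts),z)[:,:2]*1000
    for _ in range(4):
        vx,vy,x0,y0=cv2.fitLine(np.float32(W),cv2.DIST_HUBER,0,.01,.01).ravel()
        d=(W-[x0,y0])@[-vy,vx]; W=W[abs(d)<max(1.5,2*d.std())]
    return np.array([x0,y0]),np.array([vx,vy]),len(W)
L={}
for nm,a,b,n,z,mk in [('near',(103,206),(435,270),(0,-1),.016,m),('far',(145,35),(455,98),(0,1),.016,m),('right',(441,262),(458,195),(-1,0),.016,m),('left',(122,140),(139,40),(1,0),.016,m),
   ('bardark',(308,143),(445,170),(0,-1),.026,(V<75))]:
    L[nm]=edge(a,b,n,mk,z); p,d,k=L[nm]; print(nm,p.round(1),np.degrees(np.arctan2(d[1],d[0])).round(2),k)
def X(a,b):
    (p,d,_),(q,e,_)=L[a],L[b]; s=np.linalg.solve(np.c_[d,-e],q-p); return p+s[0]*d
C={k:X(*k) for k in[('near','right'),('near','left'),('far','right'),('far','left')]}
for k in C: print(k,C[k].round(1))
G=np.array(list(C.values())); M=np.array([[-85,-115],[-85,200],[75,-115],[75,200.]])
gm,mm=G.mean(0),M.mean(0); U,_,Vt=np.linalg.svd((M-mm).T@(G-gm)); R=(U@np.diag([1,np.linalg.det(U@Vt)])@Vt).T
t=gm-R@mm; print('jig origin',t.round(1),'yaw deg',np.degrees(np.arctan2(R[1,0],R[0,0])),'res',(M@R.T+t-G).round(1).tolist())
p,d,_=L['bardark']; print('bar dark near edge jig',((p-t)@R).round(1))
# grey strip profile across bed at jig y=-30: print V
for x in range(-10,14,1):
    w=np.array([[*(R@[x,-30]+t)/1000,.02]]); T=np.linalg.inv(c['T']); q=T[:3,:3]@w[0]+T[:3,3]
    uv=cv2.projectPoints(q.reshape(1,3),np.zeros(3),np.zeros(3),c['K'],np.float64(c['D']))[0].ravel(); print(x,int(V[int(round(uv[1])),int(round(uv[0]))]),end='; ')
for nm,p in[('knob?',(-43,263)),('lay',(-57,0)),('fin',(-20,0))]: print(nm,(R@p+t).round(1))
np.savez('jig.npz',R=R,t=t)
E
python3 j.py
```

```text
near [467.1  32.7] 78.2 60
far [629.6   8.7] 78.12 60
right [ 476.8 -130.9] -11.84 60
left [622.3 164.3] -12.43 60
bardark [544.8 -65.1] 78.31 60
('near', 'right') [ 434.7 -122.1]
('near', 'left') [500.2 191.3]
('far', 'right') [ 595.  -155.7]
('far', 'left') [660.6 155.9]
jig origin [543.8 -25.3] yaw deg -11.899534665453707 res [[2.1, 1.8], [1.6, -3.3], [-1.6, 2.4], [-2.2, -0.9]]
bar dark near edge jig [  9.2 -38.8]
-10 84; -9 84; -8 84; -7 87; -6 87; -5 87; -4 85; -3 85; -2 85; -1 78; 0 78; 1 90; 2 90; 3 90; 4 114; 5 114; 6 114; 7 98; 8 98; 9 95; 10 71; 11 71; 12 71; 13 35; knob? [555.9 241. ]
lay [488.  -13.5]
fin [524.2 -21.1]
```

Emit:
play_rows:
  increments:
    - {"dp":[0,0,0],"roll":6.2,"jaw":1}
    - {"dp":[-31,-33,0],"roll":0,"jaw":1}
    - {"dp":[-31,-33,0],"roll":0,"jaw":1}
    - {"dp":[-31,-33,0],"roll":0,"jaw":1}
    - {"dp":[-31,-33,0],"roll":0,"jaw":1}
  squeeze: 30

```text
clock: 0.6
position: [0.3068, 0.3834, 0.2136]
ee_rot: [0.275, 0.961, -0.0, -0.0]
contact_force: [0.3, 0.3, 0.7]
opening: 0.0913
finger_force: 0.0
```

Emit:
play_rows:
  increments:
    - {"dp":[-31,-33,0],"roll":0,"jaw":1}
    - {"dp":[-31,-33,0],"roll":0,"jaw":1}
    - {"dp":[-31,-33,0],"roll":0,"jaw":1}
    - {"dp":[-31,-33,0],"roll":0,"jaw":1}
    - {"dp":[-31,-33,0],"roll":0,"jaw":1}

```text
clock: 1.1
position: [0.351, 0.1615, 0.2139]
ee_rot: [0.275, 0.961, 0.0, 0.0]
contact_force: [0.6, 0.4, 1.6]
opening: 0.0916
finger_force: 0.0
```

Emit:
play_rows:
  increments:
    - {"dp":[-31,-33,0],"roll":0,"jaw":1}
    - {"dp":[-31,-33,0],"roll":0,"jaw":1}
    - {"dp":[-31,-33,0],"roll":0,"jaw":1}
    - {"dp":[-31,-33,0],"roll":0,"jaw":1}
    - {"dp":[-31,-33,0],"roll":0,"jaw":1}

```text
clock: 1.6
position: [0.3951, -0.0608, 0.214]
ee_rot: [0.276, 0.961, 0.0, 0.0]
contact_force: [0.8, 0.5, -0.4]
opening: 0.0912
finger_force: 0.0
```

Emit:
play_rows:
  increments:
    - {"dp":[-31,-33,0],"roll":0,"jaw":0.7}
    - {"dp":[-31,-33,0],"roll":0,"jaw":0.7}
    - {"dp":[-31,-33,0],"roll":0,"jaw":0.7}
    - {"dp":[-31,-33,0],"roll":0,"jaw":0.7}
    - {"dp":[0,0,0],"roll":0,"jaw":0.7}

```text
clock: 2.1
position: [0.4316, -0.2414, 0.2137]
ee_rot: [0.277, 0.961, -0.001, 0.001]
contact_force: [0.4, -1.0, 0.1]
opening: 0.0637
finger_force: 0.0
```

```bash
cat > g.py <<'E'
import sys
from h import *
from scipy.spatial.transform import Rotation as Ro
def go(x,y,z,yaw=None):
    s=get_state(); R=Ro.from_quat(s['ee_rot']).as_matrix(); a=np.degrees(np.arctan2(R[1,1],R[0,1]))
    print('t',round(s['clock'],2),'pos',(s['position']*1000).round(1),'yaw_y',a.round(2),'tilt',np.degrees(np.arccos(-R[2,2])).round(2),'F',s['contact_force'].round(1),'open',round(s['opening']*1000,1),'fin',round(float(s['finger_force']),1),'q',s['joints'].round(2))
    print('dp',(R.T@(np.array([x,y,z])-s['position']*1000)).round(1),'roll', None if yaw is None else round(a-yaw,2))
    if yaw is not None:
        R2=Ro.from_euler('z',yaw-a,degrees=True).as_matrix()@R; print('dp after roll',(R2.T@(np.array([x,y,z])-s['position']*1000)).round(1))
if __name__=='__main__': go(*map(float,sys.argv[1:]))
E
python3 g.py 446.5 -328.3 15 58
```

```text
t 2.1 pos [ 431.6 -241.4  213.7] yaw_y 57.84 tilt 0.12 F [ 0.4 -1.   0.1] open 63.7 fin 0.0 q [-0.63  0.31  1.66 -0.    1.17 -1.64]
dp [-58.5 -65.5 198.9] roll -0.16
dp after roll [-58.3 -65.6 198.9]
```

Emit:
play_rows:
  increments:
    - {"dp":[-29,-33,0],"roll":0,"jaw":0.7}
    - {"dp":[-29,-33,0],"roll":0,"jaw":0.7}
    - {"dp":[0,0,50],"roll":0,"jaw":0.7}
    - {"dp":[0,0,50],"roll":0,"jaw":0.7}
    - {"dp":[0,0,30],"roll":0,"jaw":0.7}

```text
clock: 2.6
position: [0.4434, -0.322, 0.0808]
ee_rot: [0.276, 0.961, 0.001, -0.002]
contact_force: [0.1, -0.0, 0.3]
opening: 0.064
finger_force: 0.0
```

Emit:
play_rows:
  increments:
    - {"dp":[0,0,20],"roll":0,"jaw":0.7}
    - {"dp":[0,0,20],"roll":0,"jaw":0.7}
    - {"dp":[0,0,15],"roll":0,"jaw":0.7}
    - {"dp":[0,0,10],"roll":0,"jaw":0.7}
    - {"dp":[0,0,0],"roll":0,"jaw":0.7}

```text
clock: 3.1
position: [0.4443, -0.3225, 0.0179]
ee_rot: [0.275, 0.961, 0.0, -0.001]
contact_force: [0.1, 0.1, 0.8]
opening: 0.0637
finger_force: 0.0
```

```bash
python3 g.py 446.5 -328.3 15 58
```

```text
t 3.1 pos [ 444.3 -322.5   17.9] yaw_y 58.04 tilt 0.12 F [0.1 0.1 0.8] open 63.7 fin 0.0 q [-0.74  0.66  1.72  0.    0.77 -1.75]
dp [-5.  -3.8  2.9] roll 0.04
dp after roll [-5.  -3.8  2.9]
```

Emit:
play_rows:
  increments:
    - {"dp":[-5,-4,3],"roll":0,"jaw":0.7}
    - {"dp":[0,0,0],"roll":0,"jaw":0.3}
    - {"dp":[0,0,0],"roll":0,"jaw":0}
    - {"dp":[0,0,0],"roll":0,"jaw":0}
    - {"dp":[0,0,0],"roll":0,"jaw":0}
  squeeze: 40

```text
clock: 3.6
position: [0.447, -0.3293, 0.0162]
ee_rot: [0.275, 0.961, -0.0, 0.0]
contact_force: [-0.0, 0.3, -0.3]
opening: 0.0347
finger_force: 0.0
```

Emit:
play_rows:
  increments:
    - {"dp":[0,0,0],"roll":0,"jaw":0}
    - {"dp":[0,0,0],"roll":0,"jaw":0}
    - {"dp":[0,0,-25],"roll":0,"jaw":0}
    - {"dp":[0,0,-40],"roll":0,"jaw":0}
    - {"dp":[0,0,0],"roll":0,"jaw":0}

```text
clock: 4.1
position: [0.4487, -0.3308, 0.0849]
ee_rot: [0.275, 0.961, -0.001, 0.003]
contact_force: [-0.0, -0.6, 0.1]
opening: 0.0004
finger_force: 0.0
```

```bash
python3 g.py 485 -12.8 80 -11.9
python3 - <<'E'
from h import *
im,d=grab('side'); save('side2.png',im[200:384,180:400],3)
E
```

```text
t 4.1 pos [ 448.7 -330.8   84.9] yaw_y 58.04 tilt 0.34 F [-0.  -0.6  0.1] open 0.4 fin 0.0 q [-0.74  0.56  1.66 -0.    0.92 -1.76]
dp [137.6 289.    3.8] roll 69.94
dp after roll [318.6 -30.    3.1]
```

View pics/side2.png

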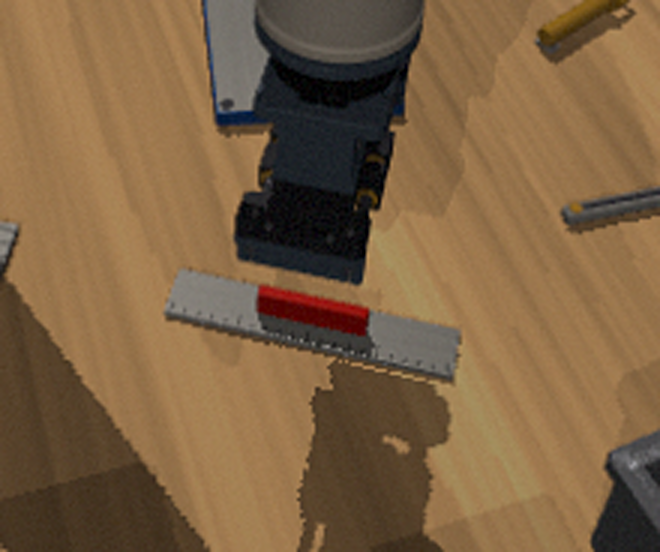

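The jaws were still closing when I lifted, so they missed the rail. The straightedge is undisturbed, so I retry and wait for the grip.

Emit:
play_rows:
  increments:
    - {"dp":[0,0,0],"roll":0,"jaw":0.45}
    - {"dp":[0,0,0],"roll":0,"jaw":0.45}
    - {"dp":[0,0,0],"roll":0,"jaw":0.45}
    - {"dp":[0,0,0],"roll":0,"jaw":0.45}
    - {"dp":[0,0,0],"roll":0,"jaw":0.45}

```text
clock: 4.65
position: [0.4468, -0.3291, 0.0805]
ee_rot: [0.275, 0.961, 0.0, -0.0]
contact_force: [-0.7, -0.2, -0.1]
opening: 0.0378
finger_force: 0.0
```

```bash
python3 g.py 446.7 -328.5 15 58
```

```text
t 4.65 pos [ 446.8 -329.1   80.5] yaw_y 58.03 tilt 0.04 F [-0.7 -0.2 -0.1] open 37.8 fin 0.0 q [-0.74  0.56  1.66  0.    0.92 -1.76]
dp [ 0.3  0.5 65.5] roll 0.03
dp after roll [ 0.3  0.5 65.5]
```

Emit:
play_rows:
  increments:
    - {"dp":[0,0,30],"roll":0,"jaw":0.45}
    - {"dp":[0,0,20],"roll":0,"jaw":0.45}
    - {"dp":[0,0,10],"roll":0,"jaw":0.45}
    - {"dp":[0,0,5],"roll":0,"jaw":0.45}
    - {"dp":[0,0,0],"roll":0,"jaw":0}

```text
clock: 5.15
position: [0.4469, -0.3292, 0.0158]
ee_rot: [0.275, 0.961, 0.0, -0.0]
contact_force: [0.6, -0.3, 0.3]
opening: 0.0355
finger_force: 0.0
```

Emit:
play_rows:
  increments:
    - {"dp":[0,0,0],"roll":0,"jaw":0}
    - {"dp":[0,0,0],"roll":0,"jaw":0}
    - {"dp":[0,0,0],"roll":0,"jaw":0}
    - {"dp":[0,0,0],"roll":0,"jaw":0}
    - {"dp":[0,0,0],"roll":0,"jaw":0}

```text
clock: 5.65
position: [0.4472, -0.3295, 0.0165]
ee_rot: [0.275, 0.961, -0.0, 0.0]
contact_force: [-1.1, 0.2, 6.8]
opening: 0.0096
finger_force: 40.0
```

Emit:
play_rows:
  increments:
    - {"dp":[0,0,0],"roll":0,"jaw":0}
    - {"dp":[0,0,0],"roll":0,"jaw":0}
    - {"dp":[0,0,0],"roll":0,"jaw":0}

```text
clock: 5.95
position: [0.4472, -0.3295, 0.0165]
ee_rot: [0.275, 0.961, -0.0, 0.0]
contact_force: [-1.2, -0.3, 7.2]
opening: 0.01
finger_force: 40.0
```

```bash
python3 g.py 485 -12.8 80 -11.9
```

```text
t 5.95 pos [ 447.2 -329.5   16.5] yaw_y 58.03 tilt 0.05 F [-1.2 -0.3  7.2] open 10.0 fin 40.0 q [-0.74  0.66  1.7  -0.    0.77 -1.76]
dp [135.6 288.7 -63.7] roll 69.93
dp after roll [317.6 -28.3 -63.8]
```

Emit:
play_rows:
  increments:
    - {"dp":[0,0,-20],"roll":0,"jaw":0}
    - {"dp":[0,0,-35],"roll":0,"jaw":0}
    - {"dp":[0,0,-15],"roll":0,"jaw":0}
    - {"dp":[0,0,0],"roll":7,"jaw":0}
    - {"dp":[0,0,0],"roll":7,"jaw":0}

```text
clock: 6.45
position: [0.447, -0.3293, 0.0865]
ee_rot: [0.393, 0.92, -0.0, 0.0]
contact_force: [-0.9, 0.7, -4.8]
opening: 0.0101
finger_force: 40.0
```

Emit:
play_rows:
  increments:
    - {"dp":[0,0,0],"roll":8,"jaw":0}
    - {"dp":[0,0,0],"roll":8,"jaw":0}
    - {"dp":[0,0,0],"roll":8,"jaw":0}
    - {"dp":[0,0,0],"roll":8,"jaw":0}
    - {"dp":[0,0,0],"roll":8,"jaw":0}

```text
clock: 6.95
position: [0.4467, -0.329, 0.0858]
ee_rot: [0.684, 0.73, -0.0, -0.0]
contact_force: [-0.4, -0.5, -4.0]
opening: 0.0095
finger_force: 40.0
```

Emit:
play_rows:
  increments:
    - {"dp":[0,0,0],"roll":8,"jaw":0}
    - {"dp":[0,0,0],"roll":7.9,"jaw":0}
    - {"dp":[0,0,0],"roll":0,"jaw":0}
    - {"dp":[0,0,0],"roll":0,"jaw":0}

```text
clock: 7.35
position: [0.4468, -0.3291, 0.0858]
ee_rot: [0.775, 0.632, -0.0, -0.0]
contact_force: [-0.2, -0.6, -4.6]
opening: 0.01
finger_force: 40.0
```

```bash
python3 g.py 485 -12.8 80 -11.9
```

```text
t 7.35 pos [ 446.8 -329.1   85.8] yaw_y -11.62 tilt 0.02 F [-0.2 -0.6 -4.6] open 10.0 fin 40.0 q [-0.74  0.56  1.66 -0.    0.93 -0.54]
dp [317.5 -26.3   5.9] roll 0.28
dp after roll [317.4 -27.8   5.9]
```

Emit:
play_rows:
  increments:
    - {"dp":[25,-3,0],"roll":0.3,"jaw":0}
    - {"dp":[45,-4,0],"roll":0,"jaw":0}
    - {"dp":[45,-4,0],"roll":0,"jaw":0}
    - {"dp":[45,-4,0],"roll":0,"jaw":0}
    - {"dp":[45,-4,0],"roll":0,"jaw":0}

```text
clock: 7.85
position: [0.4714, -0.1232, 0.086]
ee_rot: [0.777, 0.63, 0.0, 0.0]
contact_force: [1.3, -0.4, -3.5]
opening: 0.0097
finger_force: 40.0
```

Emit:
play_rows:
  increments:
    - {"dp":[45,-4,0],"roll":0,"jaw":0}
    - {"dp":[40,-4,0],"roll":0,"jaw":0}
    - {"dp":[27,-1,0],"roll":0,"jaw":0}
    - {"dp":[0,0,0],"roll":0,"jaw":0}
    - {"dp":[0,0,0],"roll":0,"jaw":0}

```text
clock: 8.35
position: [0.4863, -0.0131, 0.0859]
ee_rot: [0.777, 0.63, -0.0, 0.0]
contact_force: [0.2, 0.4, -5.0]
opening: 0.01
finger_force: 40.0
```

```bash
python3 g.py 485 -12.8 40 -11.9
python3 - <<'E'
from h import *
im,d=grab('side'); save('side3.png',im[120:260,180:360],4)
im,d=grab('top')
E
```

```text
t 8.35 pos [486.3 -13.1  85.9] yaw_y -11.91 tilt 0.01 F [ 0.2  0.4 -5. ] open 10.0 fin 40.0 q [-0.15  0.48  1.83 -0.    0.83  0.06]
dp [ 0.  -1.3 45.9] roll -0.01
dp after roll [ 0.  -1.3 45.9]
```

View pics/side3.png

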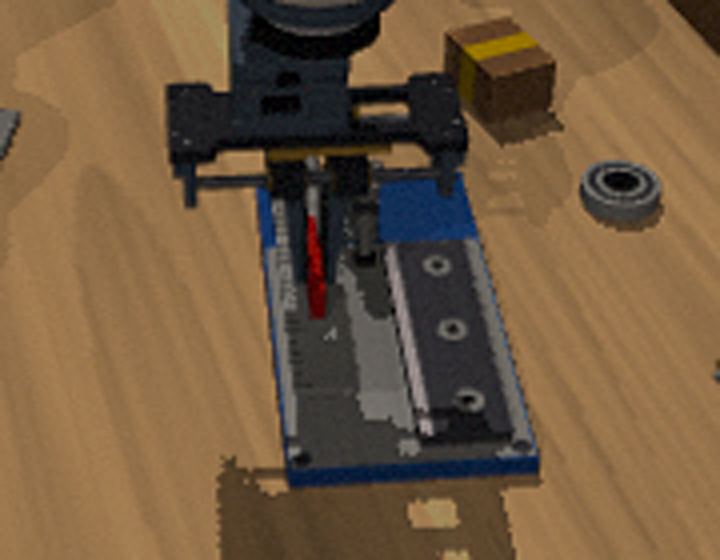

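The straightedge is held parallel to the bar, over the bed and clear of the strap. I lower it now.

Emit:
play_rows:
  increments:
    - {"dp":[0,0,20],"roll":0,"jaw":0}
    - {"dp":[0,0,15],"roll":0,"jaw":0}
    - {"dp":[0,0,10],"roll":0,"jaw":0}
    - {"dp":[0,0,4],"roll":0,"jaw":0}
    - {"dp":[0,0,0],"roll":0,"jaw":0}

```text
clock: 8.95
position: [0.4861, -0.0139, 0.0367]
ee_rot: [0.778, 0.628, -0.0, -0.0]
contact_force: [-0.1, -0.1, -4.7]
opening: 0.0094
finger_force: 40.0
```

Emit:
play_rows:
  increments:
    - {"dp":[0,0,2],"roll":0,"jaw":0}
    - {"dp":[0,0,0],"roll":0,"jaw":0}
    - {"dp":[0,0,0],"roll":0,"jaw":0}

```text
clock: 9.25
position: [0.4865, -0.0135, 0.0353]
ee_rot: [0.778, 0.628, 0.0, 0.0]
contact_force: [0.1, 0.4, -4.3]
opening: 0.01
finger_force: 40.0
```

Emit:
play_rows:
  increments:
    - {"dp":[0,0,2],"roll":0,"jaw":0}
    - {"dp":[0,0,0],"roll":0,"jaw":0}
    - {"dp":[0,0,0],"roll":0,"jaw":0}

```text
clock: 9.55
position: [0.4863, -0.0134, 0.0329]
ee_rot: [0.778, 0.628, -0.0, -0.0]
contact_force: [0.1, -0.1, -4.5]
opening: 0.0094
finger_force: 40.0
```

Emit:
play_rows:
  increments:
    - {"dp":[0,0,1],"roll":0,"jaw":0}
    - {"dp":[0,0,0],"roll":0,"jaw":0}
    - {"dp":[0,0,0],"roll":0,"jaw":0}

```text
clock: 9.85
position: [0.4864, -0.0135, 0.0324]
ee_rot: [0.778, 0.628, 0.0, 0.0]
contact_force: [-2.2, 1.6, 10.8]
opening: 0.0096
finger_force: 40.0
```

```bash
python3 g.py 523 -21.1 32.5 -11.9
```

```text
t 9.85 pos [486.4 -13.5  32.4] yaw_y -12.17 tilt 0.03 F [-2.2  1.6 10.8] open 9.6 fin 40.0 q [-0.15  0.58  1.87 -0.    0.69  0.06]
dp [ 0.3 37.4 -0. ] roll -0.27
dp after roll [ 0.1 37.4 -0. ]
```

Emit:
play_rows:
  increments:
    - {"dp":[0,0,-0.5],"roll":-0.3,"jaw":0}
    - {"dp":[0,12,0],"roll":0,"jaw":0}
    - {"dp":[0,12,0],"roll":0,"jaw":0}
    - {"dp":[0,7,0],"roll":0,"jaw":0}
    - {"dp":[0,0,0],"roll":0,"jaw":0}

```text
clock: 10.35
position: [0.5182, -0.0202, 0.0325]
ee_rot: [0.776, 0.63, 0.001, 0.001]
contact_force: [2.9, -0.2, 0.6]
opening: 0.0096
finger_force: 40.0
```

Emit:
play_rows:
  increments:
    - {"dp":[0,2,0],"roll":0,"jaw":0}
    - {"dp":[0,0,0],"roll":0,"jaw":0}
    - {"dp":[0,0,0],"roll":0,"jaw":0}

```text
clock: 10.65
position: [0.518, -0.0202, 0.0325]
ee_rot: [0.776, 0.63, -0.0, -0.0]
contact_force: [-2.3, 0.7, 5.3]
opening: 0.0095
finger_force: 40.0
```

```bash
python3 g.py 523 -21.1 32.5 -11.9
```

```text
t 10.65 pos [518.  -20.2  32.5] yaw_y -11.87 tilt 0.04 F [-2.3  0.7  5.3] open 9.5 fin 40.0 q [-0.15  0.61  1.79 -0.    0.75  0.05]
dp [ 0.1  5.1 -0. ] roll 0.03
dp after roll [ 0.1  5.1 -0. ]
```

Emit:
play_rows:
  increments:
    - {"dp":[0,2,0],"roll":0,"jaw":0}
    - {"dp":[0,0,0],"roll":0,"jaw":0}
    - {"dp":[0,0,0],"roll":0,"jaw":0}

```text
clock: 10.95
position: [0.5196, -0.0205, 0.0325]
ee_rot: [0.776, 0.63, -0.0, -0.001]
contact_force: [-5.7, 0.8, 7.0]
opening: 0.0099
finger_force: 40.0
```

Emit:
play_rows:
  increments:
    - {"dp":[0,1.5,0],"roll":0,"jaw":0}
    - {"dp":[0,0,0],"roll":0,"jaw":0}
    - {"dp":[0,0,0],"roll":0,"jaw":0}

```text
clock: 11.25
position: [0.521, -0.0208, 0.0325]
ee_rot: [0.776, 0.63, -0.001, -0.001]
contact_force: [-4.9, 1.2, 7.2]
opening: 0.0093
finger_force: 40.0
```

Emit:
play_rows:
  increments:
    - {"dp":[0,1,0],"roll":0,"jaw":0}
    - {"dp":[0,0,0],"roll":0,"jaw":0}
    - {"dp":[0,0,0],"roll":0,"jaw":0}

```text
clock: 11.55
position: [0.5219, -0.0209, 0.0325]
ee_rot: [0.776, 0.63, -0.001, -0.001]
contact_force: [-5.3, 1.7, 8.7]
opening: 0.0097
finger_force: 40.0
```

Emit:
play_rows:
  increments:
    - {"dp":[0,1,0],"roll":0,"jaw":0}
    - {"dp":[0,0,0],"roll":0,"jaw":0}
    - {"dp":[0,0,0],"roll":0,"jaw":0}

```text
clock: 11.85
position: [0.5228, -0.0212, 0.0324]
ee_rot: [0.776, 0.63, -0.001, -0.001]
contact_force: [-5.5, 1.7, 8.4]
opening: 0.0099
finger_force: 40.0
```

Emit:
play_rows:
  increments:
    - {"dp":[0,1,0],"roll":0,"jaw":0}
    - {"dp":[0,0,0],"roll":0,"jaw":0}
    - {"dp":[0,0,0],"roll":0,"jaw":0}

```text
clock: 12.15
position: [0.5238, -0.0214, 0.0325]
ee_rot: [0.776, 0.63, -0.001, -0.001]
contact_force: [-6.2, 1.6, 8.9]
opening: 0.0098
finger_force: 40.0
```

```bash
python3 g.py 523 -21.1 32.5 -11.9
```

```text
t 12.15 pos [523.8 -21.4  32.5] yaw_y -11.87 tilt 0.1 F [-6.2  1.6  8.9] open 9.8 fin 40.0 q [-0.15  0.61  1.77  0.    0.76  0.05]
dp [ 0.1 -0.9 -0. ] roll 0.03
dp after roll [ 0.1 -0.9 -0. ]
```

Emit:
play_rows:
  increments:
    - {"dp":[0,1,0],"roll":0,"jaw":0}
    - {"dp":[0,0,0],"roll":0,"jaw":0}
    - {"dp":[0,0,0],"roll":0,"jaw":0}

```text
clock: 12.45
position: [0.5248, -0.0216, 0.0325]
ee_rot: [0.776, 0.63, -0.001, -0.001]
contact_force: [-5.3, 0.7, 9.2]
opening: 0.0097
finger_force: 40.0
```

Emit:
play_rows:
  increments:
    - {"dp":[0,1,0],"roll":0,"jaw":0}
    - {"dp":[0,0,0],"roll":0,"jaw":0}
    - {"dp":[0,0,0],"roll":0,"jaw":0}

```text
clock: 12.75
position: [0.5251, -0.0216, 0.0324]
ee_rot: [0.776, 0.63, -0.001, -0.001]
contact_force: [-7.7, 1.9, 13.2]
opening: 0.0094
finger_force: 40.0
```

Emit:
play_rows:
  increments:
    - {"dp":[0,1,0],"roll":0,"jaw":0}
    - {"dp":[0,0,0],"roll":0,"jaw":0}
    - {"dp":[0,0,0],"roll":0,"jaw":0}

```text
clock: 13.05
position: [0.5251, -0.0216, 0.0325]
ee_rot: [0.776, 0.63, -0.001, -0.002]
contact_force: [-13.8, 2.1, 19.7]
opening: 0.0096
finger_force: 40.0
```

```bash
python3 g.py 523 -21.1 32.5 -11.9
python3 - <<'E'
from h import *
print(get_state()['moment'])
im,d=grab('top'); im2,_=grab('side')
a=cv2.resize(im[125:225,160:310],None,fx=4,fy=4,interpolation=cv2.INTER_CUBIC)
save('top4.png',np.clip(a*1.6,0,255).astype(np.uint8))
save('side4.png',np.clip(cv2.resize(im2[125:255,225:335],None,fx=4.5,fy=4.5,interpolation=cv2.INTER_CUBIC)*1.5,0,255).astype(np.uint8))
E
```

```text
t 13.05 pos [525.1 -21.6  32.5] yaw_y -11.87 tilt 0.26 F [-13.8   2.1  19.7] open 9.6 fin 40.0 q [-0.15  0.61  1.77  0.    0.77  0.05]
dp [ 0.1 -2.2 -0. ] roll 0.03
dp after roll [ 0.1 -2.2 -0. ]
[ 0.43764458  2.51869868 -0.03103447]
```

View pics/side4.png

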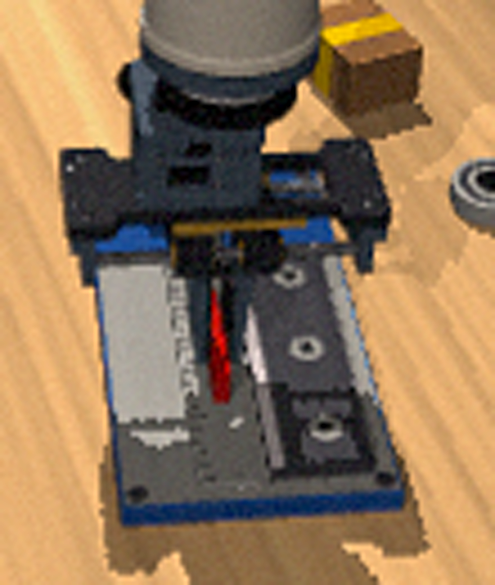

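Position stalls at x=525.1 with force rising, so it is flush against the bar; the fitted edge predicted 524.2. I ease the push and release.

Emit:
play_rows:
  increments:
    - {"dp":[0,-1.2,0],"roll":0,"jaw":0}
    - {"dp":[0,0,0],"roll":0,"jaw":0.3}
    - {"dp":[0,0,0],"roll":0,"jaw":0.3}
    - {"dp":[0,0,0],"roll":0,"jaw":0.3}
    - {"dp":[0,0,0],"roll":0,"jaw":0.3}

```text
clock: 13.65
position: [0.5269, -0.022, 0.0323]
ee_rot: [0.776, 0.63, 0.0, 0.0]
contact_force: [0.2, 0.4, 0.4]
opening: 0.027
finger_force: 0.0
```

```bash
python3 g.py 505 -18 150 -11.9
```

```text
t 13.65 pos [526.9 -22.   32.3] yaw_y -11.87 tilt 0.01 F [0.2 0.4 0.4] open 27.0 fin 0.0 q [-0.15  0.61  1.77 -0.    0.76  0.05]
dp [  -0.6  -22.2 -117.7] roll 0.03
dp after roll [  -0.6  -22.2 -117.7]
```

Emit:
play_rows:
  increments:
    - {"dp":[0,0,-20],"roll":0,"jaw":0.3}
    - {"dp":[0,0,-40],"roll":0,"jaw":0.3}
    - {"dp":[0,0,-45],"roll":0,"jaw":0.6}
    - {"dp":[0,0,-45],"roll":0,"jaw":0.6}
    - {"dp":[0,-40,0],"roll":0,"jaw":0.6}

```text
clock: 14.15
position: [0.4945, -0.015, 0.188]
ee_rot: [0.777, 0.63, 0.004, 0.005]
contact_force: [0.9, -0.5, -0.4]
opening: 0.0487
finger_force: 0.0
```

Emit:
play_rows:
  increments:
    - {"dp":[0,-45,0],"roll":0,"jaw":0.6}
    - {"dp":[0,-45,0],"roll":0,"jaw":0.6}
    - {"dp":[0,0,0],"roll":0,"jaw":0.6}

```text
clock: 14.45
position: [0.3934, 0.006, 0.182]
ee_rot: [0.776, 0.63, -0.002, -0.002]
contact_force: [-0.3, -0.5, -1.3]
opening: 0.0546
finger_force: 0.0
```

```bash
cat > k.py <<'E'
from h import *
J=np.load('jig.npz'); R,t=J['R'],J['t']
im,_=grab('top'); im2,_=grab('side')
c=load('top'); hsv=cv2.cvtColor(im,cv2.COLOR_RGB2HSV); H,S,V=[hsv[...,i].astype(int) for i in range(3)]
red=((H<8)|(H>172))&(S>150)&(V>60)
n,l,st,ce=cv2.connectedComponentsWithStats(red.astype(np.uint8))
for i in range(1,n):
    if st[i,4]<40: continue
    w=ray(c,np.argwhere(l==i)[:,::-1],0.046)[:,:2]*1000; r=cv2.minAreaRect(np.float32(w)); print('red',ce[i].round(),r,'jig',((np.array(r[0])-t)@R).round(1))
O=[]
for nm,box in(('top',(140,150,172,185)),('side',(240,130,275,155))):
    q=load(nm); x0,y0,x1,y1=box; g=q['im'][y0:y1,x0:x1].max(2); m=(g<38).astype(np.uint8)
    n,l,st,ce=cv2.connectedComponentsWithStats(m); i=1+np.argmax(st[1:,4]); uv=ce[i]+[x0,y0]; print(nm,uv.round(1),st[i])
    a,b=ray(q,[uv],0.0)[0],ray(q,[uv],0.1)[0]; O.append((a,(b-a)/np.linalg.norm(b-a)))
(a,d),(b,e)=O; s=np.linalg.lstsq(np.c_[d,-e],b-a,rcond=None)[0]; p,q=a+s[0]*d,b+s[1]*e
k=(p+q)/2*1000; j=(k[:2]-t)@R; print('knob',k.round(1),'gap',(np.linalg.norm(p-q)*1000).round(1),'jig',j.round(1),'ang',np.arctan2(k[2]-36,j[1]-160).round(2),'r',np.hypot(k[2]-36,j[1]-160).round(1))
a=np.clip(cv2.resize(im[125:225,130:310],None,fx=4,fy=4)*1.5,0,255).astype(np.uint8); save('top5.png',a)
E
python3 k.py; python3 g.py 555 241 150 -11.9
```

```text
red [250. 178.] ((523.3195190429688, -22.35125732421875), (77.2619857788086, 8.571861267089844), 77.7310562133789) jig [-20.6  -1.4]
red [150. 270.] ((276.9658203125, 245.25711059570312), (60.24483108520508, 10.601705551147461), 67.14119720458984) jig [-316.8  209.7]
red [347. 306.] ((178.404541015625, -289.07073974609375), (94.68374633789062, 11.262117385864258), 64.10725402832031) jig [-303.1 -333.5]
top [152.2 165.8] [ 7 11 12 10 82]
side [255.4 142.6] [12  9  8  9 55]
knob [556.4 239.6  54.1] gap 2.0 jig [-42.2 261.8] ang 0.18 r 103.4
t 14.55 pos [399.2   4.9 182.8] yaw_y -11.86 tilt 0.05 F [1.3 0.3 0.2] open 54.6 fin 0.0 q [-0.14  0.22  1.91 -0.    1.01  0.07]
dp [263.1 104.   32.9] roll 0.04
dp after roll [263.2 103.8  32.9]
```

View pics/top5.png

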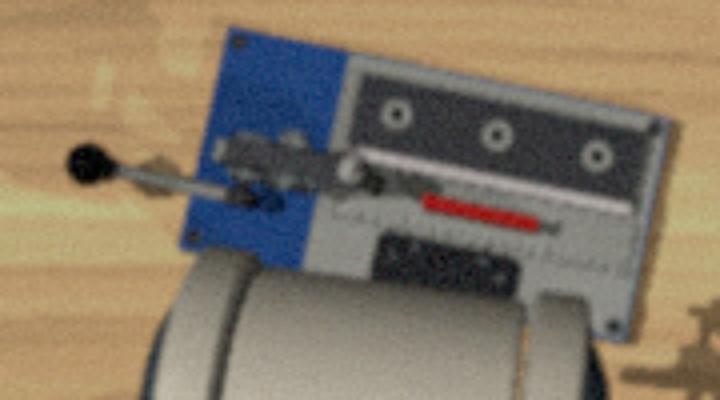

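The straightedge is flush at jig (-20.6,-1.4) within measurement error. The knob is at (556,240,54), lever angle 0.18 and radius 103 mm, which agree with the description. I go to the knob.

Emit:
play_rows:
  increments:
    - {"dp":[43,17,0],"roll":0,"jaw":0.75}
    - {"dp":[43,17,0],"roll":0,"jaw":0.75}
    - {"dp":[43,17,0],"roll":0,"jaw":0.75}
    - {"dp":[43,17,0],"roll":0,"jaw":0.75}
    - {"dp":[43,17,0],"roll":0,"jaw":0.75}

```text
clock: 15.05
position: [0.529, 0.1998, 0.1822]
ee_rot: [0.776, 0.63, 0.0, 0.0]
contact_force: [0.3, -0.9, 0.5]
opening: 0.0685
finger_force: 0.0
```

Emit:
play_rows:
  increments:
    - {"dp":[43,17,0],"roll":0,"jaw":0.75}
    - {"dp":[0,0,25],"roll":0,"jaw":0.75}
    - {"dp":[0,0,25],"roll":0,"jaw":0.75}
    - {"dp":[0,0,0],"roll":0,"jaw":0.75}
    - {"dp":[0,0,0],"roll":0,"jaw":0.75}

```text
clock: 15.55
position: [0.553, 0.2363, 0.1325]
ee_rot: [0.777, 0.63, -0.0, -0.0]
contact_force: [0.1, -1.0, -0.3]
opening: 0.0684
finger_force: 0.0
```

```bash
python3 g.py 556 240 36 -11.9
```

```text
t 15.55 pos [553.  236.3 132.5] yaw_y -11.89 tilt 0.02 F [ 0.1 -1.  -0.3] open 68.4 fin 0.0 q [ 0.3   0.55  1.5  -0.    1.1   0.51]
dp [ 4.3  2.2 96.5] roll 0.01
dp after roll [ 4.3  2.2 96.5]
```

Emit:
play_rows:
  increments:
    - {"dp":[4,2,25],"roll":0,"jaw":0.75}
    - {"dp":[0,0,30],"roll":0,"jaw":0.75}
    - {"dp":[0,0,25],"roll":0,"jaw":0.75}
    - {"dp":[0,0,16],"roll":0,"jaw":0.75}
    - {"dp":[0,0,0],"roll":0,"jaw":0.75}
  squeeze: 25

```text
clock: 16.05
position: [0.5552, 0.2395, 0.0359]
ee_rot: [0.777, 0.63, -0.001, -0.0]
contact_force: [-1.3, 0.6, -0.3]
opening: 0.0684
finger_force: 0.0
```

Emit:
play_rows:
  increments:
    - {"dp":[0,0,0],"roll":0,"jaw":0}
    - {"dp":[0,0,0],"roll":0,"jaw":0}
    - {"dp":[0,0,0],"roll":0,"jaw":0}
    - {"dp":[0,0,0],"roll":0,"jaw":0}
    - {"dp":[0,0,0],"roll":0,"jaw":0}

```text
clock: 16.55
position: [0.5554, 0.2398, 0.0369]
ee_rot: [0.776, 0.63, 0.0, 0.0]
contact_force: [4.9, -1.5, -0.8]
opening: 0.0313
finger_force: 3.1
```

Emit:
play_rows:
  increments:
    - {"dp":[0,0,0],"roll":0,"jaw":0}
    - {"dp":[0,0,0],"roll":0,"jaw":0}
    - {"dp":[0,0,0],"roll":0,"jaw":0}
    - {"dp":[0,0,0],"roll":0,"jaw":0}

```text
clock: 16.95
position: [0.5564, 0.2397, 0.0368]
ee_rot: [0.776, 0.63, 0.001, 0.001]
contact_force: [5.8, -2.9, 0.3]
opening: 0.0286
finger_force: 25.0
```

```bash
python3 g.py 556 240 36 -11.9
python3 - <<'E'
import numpy as np
for a in np.r_[.18,np.arange(.3,1.6,.1),1.571]: print(round(a,2),'y',round(105*np.cos(a)-105*np.cos(.18),1),'z',round(105*np.sin(a)-105*np.sin(.18),1))
E
```

```text
t 16.95 pos [556.4 239.7  36.8] yaw_y -11.87 tilt 0.13 F [ 5.8 -2.9  0.3] open 28.6 fin 25.0 q [ 0.31  0.68  1.56 -0.    0.9   0.52]
dp [ 0.2 -0.4  0.8] roll 0.03
dp after roll [ 0.2 -0.4  0.8]
0.18 y 0.0 z 0.0
0.3 y -3.0 z 12.2
0.4 y -6.6 z 22.1
0.5 y -11.2 z 31.5
0.6 y -16.6 z 40.5
0.7 y -23.0 z 48.8
0.8 y -30.1 z 56.5
0.9 y -38.0 z 63.5
1.0 y -46.6 z 69.6
1.1 y -55.7 z 74.8
1.2 y -65.3 z 79.1
1.3 y -75.2 z 82.4
1.4 y -85.5 z 84.7
1.5 y -95.9 z 85.9
1.57 y -103.3 z 86.2
```

Emit:
play_rows:
  increments:
    - {"dp":[-3,0.5,-12.2],"roll":0,"jaw":0}
    - {"dp":[-3.6,0,-9.9],"roll":0,"jaw":0}
    - {"dp":[-4.6,0,-9.4],"roll":0,"jaw":0}
    - {"dp":[-5.4,0,-9],"roll":0,"jaw":0}
    - {"dp":[-6.4,0,-8.3],"roll":0,"jaw":0}

```text
clock: 17.45
position: [0.5518, 0.2175, 0.0863]
ee_rot: [0.776, 0.63, 0.001, 0.0]
contact_force: [3.8, 4.5, -1.9]
opening: 0.0288
finger_force: 25.0
```

```bash
cat > a.py <<'E'
from h import *
J=np.load('jig.npz'); s=get_state(); p=s['position']*1000; j=(p[:2]-J['t'])@J['R']; z=p[2]+18.8
print('jig',j.round(1),'z',z.round(1),'ang',np.arctan2(z-36,j[1]-160).round(3),'r',np.hypot(z-36,j[1]-160).round(1),'F',s['contact_force'].round(1),s['finger_force'],s['opening'],s['clock'])
a=np.pi/2; print('to top dp x',(160-j[1]).round(1),'z',(z-141).round(1))
E
python3 a.py
```

```text
jig [-42.2 239.2] z 105.1 ang 0.717 r 105.1 F [ 3.8  4.5 -1.9] 24.999956488609314 0.02884679144039466 17.45
to top dp x -79.2 z -35.9
```

Radius 105.1 mm, so the knob follows the arc. I continue.

Emit:
play_rows:
  increments:
    - {"dp":[-7.1,0.3,-7.7],"roll":0,"jaw":0}
    - {"dp":[-7.9,0,-7],"roll":0,"jaw":0}
    - {"dp":[-8.6,0,-6.1],"roll":0,"jaw":0}
    - {"dp":[-9.1,0,-5.2],"roll":0,"jaw":0}
    - {"dp":[-9.6,0,-4.3],"roll":0,"jaw":0}

```text
clock: 17.95
position: [0.5432, 0.1765, 0.1168]
ee_rot: [0.776, 0.63, 0.002, -0.0]
contact_force: [3.5, 10.2, 4.3]
opening: 0.0287
finger_force: 25.0
```

Emit:
play_rows:
  increments:
    - {"dp":[-9.9,0,-3.3],"roll":0,"jaw":0}
    - {"dp":[-10.3,0,-2.3],"roll":0,"jaw":0}
    - {"dp":[-10.4,0,-1.2],"roll":0,"jaw":0}
    - {"dp":[-5,0,-0.3],"roll":0,"jaw":0}
    - {"dp":[0,0,0],"roll":0,"jaw":0}

```text
clock: 18.45
position: [0.5358, 0.141, 0.1241]
ee_rot: [0.777, 0.63, 0.001, 0.0]
contact_force: [0.0, 6.9, 13.1]
opening: 0.0266
finger_force: 24.1
```

```bash
python3 a.py
```

```text
jig [-42.1 161.1] z 142.9 ang 1.561 r 106.9 F [ 0.   6.9 13.1] 24.078059792518616 0.026612049758500553 18.45
to top dp x -1.1 z 1.9
```

Emit:
play_rows:
  increments:
    - {"dp":[0,0,1.5],"roll":0,"jaw":0}
    - {"dp":[0,0,0],"roll":0,"jaw":0}

```text
clock: 18.65
position: [0.535, 0.1408, 0.1216]
ee_rot: [0.776, 0.63, 0.0, 0.0]
contact_force: [0.7, 0.1, -0.8]
opening: 0.0121
finger_force: 0.0
```

```bash
python3 a.py
python3 - <<'E'
from h import *
im,_=grab('side'); save('side6.png',np.clip(cv2.resize(im[90:210,215:335],None,fx=5,fy=5,interpolation=cv2.INTER_CUBIC)*1.8,0,255).astype(np.uint8))
E
```

```text
jig [-42.8 160.7] z 140.4 ang 1.564 r 104.4 F [ 0.7  0.1 -0.8] 0.0 0.01212892259718774 18.65
to top dp x -0.7 z -0.6
```

View pics/side6.png

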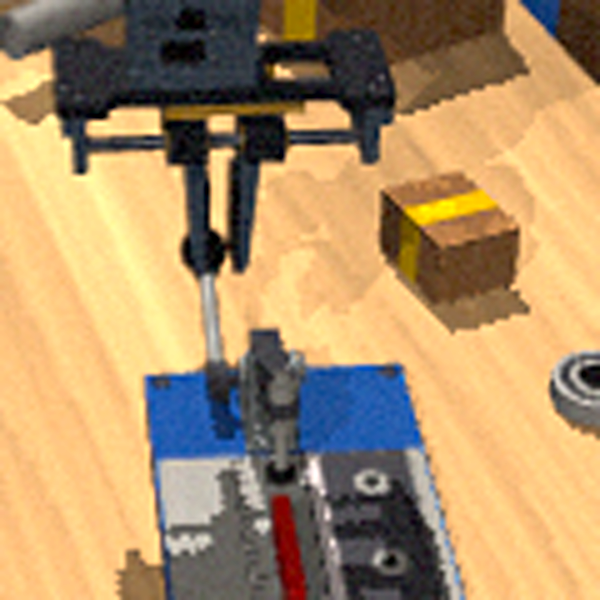

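The knob has slipped out of the pads: opening 12 mm, no finger force. I back up, let the lever fall, then look and re-grip with more force.

Emit:
play_rows:
  increments:
    - {"dp":[0,0,-20],"roll":0,"jaw":0.75}
    - {"dp":[0,0,-30],"roll":0,"jaw":0.75}
    - {"dp":[0,0,0],"roll":0,"jaw":0.75}
    - {"dp":[0,0,0],"roll":0,"jaw":0.75}
    - {"dp":[0,0,0],"roll":0,"jaw":0.75}
  squeeze: 55

```text
clock: 19.2
position: [0.5345, 0.1407, 0.1704]
ee_rot: [0.776, 0.63, -0.001, -0.0]
contact_force: [0.4, -0.8, -0.1]
opening: 0.0434
finger_force: 0.0
```

Emit:
play_rows:
  increments:
    - {"dp":[0,0,0],"roll":0,"jaw":0.75}
    - {"dp":[0,0,0],"roll":0,"jaw":0.75}
    - {"dp":[0,0,0],"roll":0,"jaw":0.75}

```text
clock: 19.5
position: [0.535, 0.1408, 0.1707]
ee_rot: [0.776, 0.63, -0.0, -0.0]
contact_force: [0.2, 0.2, 1.0]
opening: 0.0667
finger_force: 0.0
```

```bash
python3 g.py 556 240 36 -11.9
python3 - <<'E'
from h import *
im,_=grab('side'); t,_=grab('top')
f=lambda a:np.clip(cv2.resize(a,(390,390),interpolation=cv2.INTER_CUBIC)*1.8,0,255).astype(np.uint8)
save('both7.png',np.hstack([f(im[90:220,215:345]),f(t[110:210,130:230])]))
E
```

```text
t 19.5 pos [535.  140.8 170.7] yaw_y -11.87 tilt 0.05 F [0.2 0.2 1. ] open 66.7 fin 0.0 q [ 0.15  0.44  1.58 -0.    1.12  0.36]
dp [101.4   0.3 134.7] roll 0.03
dp after roll [101.4   0.2 134.7]
```

View pics/both7.png

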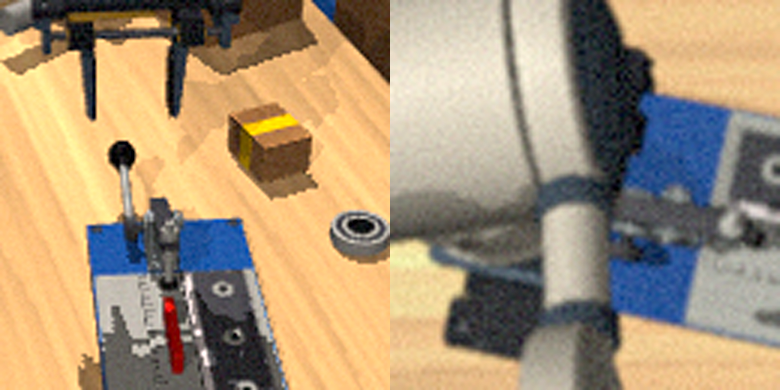

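Both views: the lever fell back, with the knob at side pixel (256,141). The upward force at the end suggests I gripped the ball above its centre, so I check its height with depth.

Run:
```python
from h import *
J=np.load('jig.npz'); c=load('side'); P=cloud(c)*1000; g=c['im'].max(2)
m=np.zeros(g.shape,bool); m[130:155,244:268]=g[130:155,244:268]<45
n,l,st,ce=cv2.connectedComponentsWithStats(m.astype(np.uint8)); i=1+np.argmax(st[1:,4]); print(ce[i],st[i])
Q=P[l==i]; Q=Q[np.isfinite(Q[:,0])]; o=np.array(c['T'])[:3,3]*1000
Q=Q[np.linalg.norm(Q-np.median(Q,0),axis=1)<18]; 
from scipy.optimize import least_squares
f=lambda v:np.linalg.norm(Q-v,axis=1)-15
r=least_squares(f,Q.mean(0)+10*(Q.mean(0)-o)/np.linalg.norm(Q.mean(0)-o),loss='soft_l1'); k=r.x
# ray through blob centre, at lever plane jig x=-43
a,b=ray(c,[ce[i]],0)[0]*1000,ray(c,[ce[i]],.1)[0]*1000
ja,jb=(a[:2]-J['t'])@J['R'],(b[:2]-J['t'])@J['R']
for z in(45,50,55,60): print(z,(ja+(jb-ja)*z/100).round(1), 'circle y',(160+np.sqrt(105**2-(z-36)**2)).round(1))
j=(k[:2]-J['t'])@J['R']; print(len(Q),'sphere',k.round(1),'jig',j.round(1),'rms',np.sqrt(np.mean(f(k)**2)).round(1),'r',np.hypot(j[1]-160,k[2]-36).round(1),'ang',np.arctan2(k[2]-36,j[1]-160).round(3))
```

```text
[255.36065574 141.16393443] [252 137   8  10  61]
45 [-39.2 284.3] circle y 264.6
50 [-39.9 276.5] circle y 264.1
55 [-40.6 268.6] circle y 263.3
60 [-41.4 260.8] circle y 262.2
59 sphere [555.5 238.8  56.5] jig [-43.  260.8] rms 2.5 r 102.8 ang 0.201
```

Depth agrees: knob (555.5,238.8,56.5), angle 0.2. The forces show about 8 N tangential plus a growing outward radial load, which exceeded the friction of a 25 N grip. I re-grip at 55 N and correct the arc by force as I go.

Emit:
play_rows:
  increments:
    - {"dp":[35,0,0],"roll":0,"jaw":0.75}
    - {"dp":[40,0,0],"roll":0,"jaw":0.75}
    - {"dp":[26,0,20],"roll":0,"jaw":0.75}
    - {"dp":[0,0,40],"roll":0,"jaw":0.75}
    - {"dp":[0,0,30],"roll":0,"jaw":0.75}
  squeeze: 55

```text
clock: 20.1
position: [0.5556, 0.2405, 0.0794]
ee_rot: [0.776, 0.631, -0.0, -0.0]
contact_force: [-0.1, 0.1, -1.0]
opening: 0.0684
finger_force: 0.0
```

Emit:
play_rows:
  increments:
    - {"dp":[0,0,25],"roll":0,"jaw":0.75}
    - {"dp":[0,0,17],"roll":0,"jaw":0.75}
    - {"dp":[0,0,0],"roll":0,"jaw":0.75}
    - {"dp":[0,0,0],"roll":0,"jaw":0}
    - {"dp":[0,0,0],"roll":0,"jaw":0}

```text
clock: 20.6
position: [0.5567, 0.2399, 0.0403]
ee_rot: [0.776, 0.63, 0.001, 0.0]
contact_force: [-0.5, 0.1, 0.9]
opening: 0.0557
finger_force: 0.0
```

Emit:
play_rows:
  increments:
    - {"dp":[0,0,0],"roll":0,"jaw":0}
    - {"dp":[0,0,0],"roll":0,"jaw":0}
    - {"dp":[0,0,0],"roll":0,"jaw":0}
    - {"dp":[0,0,0],"roll":0,"jaw":0}
    - {"dp":[0,0,0],"roll":0,"jaw":0}

```text
clock: 21.1
position: [0.5565, 0.2398, 0.0394]
ee_rot: [0.776, 0.63, 0.0, 0.0]
contact_force: [4.0, -0.5, -0.1]
opening: 0.0273
finger_force: 55.0
```

```bash
cat >> a.py <<'E'
F=J['R'].T@s['contact_force'][:2]; F=np.r_[F,s['contact_force'][2]]; th=np.arctan2(z-36,j[1]-160)
print('Fjig',F.round(1),'radial out',(F[1]*np.cos(th)+F[2]*np.sin(th)).round(1),'tang back',(F[1]*np.sin(th)-F[2]*np.cos(th)).round(1))
E
python3 a.py
```

```text
jig [-42.2 261.9] z 58.2 ang 0.214 r 104.3 F [ 4.  -0.5 -0.1] 55.000104904174805 0.02728226395724659 21.1
to top dp x -101.9 z -82.8
Fjig [ 4.   0.3 -0.1] radial out 0.3 tang back 0.1
```

Emit:
play_rows:
  increments:
    - {"dp":[-2.7,0.3,-10.1],"roll":0,"jaw":0}
    - {"dp":[-3.7,0,-9.8],"roll":0,"jaw":0}
    - {"dp":[-4.7,0,-9.4],"roll":0,"jaw":0}
    - {"dp":[-5.6,0,-8.9],"roll":0,"jaw":0}
    - {"dp":[-6.4,0,-8.3],"roll":0,"jaw":0}

```text
clock: 21.6
position: [0.5516, 0.2167, 0.0865]
ee_rot: [0.776, 0.63, 0.0, 0.0]
contact_force: [5.0, 1.6, -5.7]
opening: 0.0277
finger_force: 55.0
```

Emit:
play_rows:
  increments:
    - {"dp":[0,0,0],"roll":0,"jaw":0}
    - {"dp":[0,0,0],"roll":0,"jaw":0}

```text
clock: 21.8
position: [0.5517, 0.2171, 0.0859]
ee_rot: [0.777, 0.63, 0.0, 0.0]
contact_force: [4.9, 2.7, -1.5]
opening: 0.0279
finger_force: 55.0
```

```bash
python3 a.py
```

```text
jig [-42.2 238.7] z 104.7 ang 0.718 r 104.5 F [ 4.9  2.7 -1.5] 54.999645352363586 0.027880630514999734 21.8
to top dp x -78.7 z -36.3
Fjig [ 4.2  3.7 -1.5] radial out 1.8 tang back 3.6
```

Emit:
play_rows:
  increments:
    - {"dp":[-7.3,0.3,-7.6],"roll":0,"jaw":0}
    - {"dp":[-8,0,-6.9],"roll":0,"jaw":0}
    - {"dp":[-8.7,0,-6],"roll":0,"jaw":0}
    - {"dp":[-9.2,0,-5.2],"roll":0,"jaw":0}
    - {"dp":[-7.7,0,-3.4],"roll":0,"jaw":0}

```text
clock: 22.3
position: [0.5435, 0.1777, 0.115]
ee_rot: [0.776, 0.63, 0.001, -0.0]
contact_force: [2.5, 10.3, 1.6]
opening: 0.0276
finger_force: 55.0
```

Emit:
play_rows:
  increments:
    - {"dp":[0,0,0],"roll":0,"jaw":0}
    - {"dp":[0,0,0],"roll":0,"jaw":0}

```text
clock: 22.5
position: [0.5435, 0.1776, 0.1149]
ee_rot: [0.776, 0.63, 0.001, -0.0]
contact_force: [2.8, 7.7, 4.3]
opening: 0.0278
finger_force: 55.0
```

```bash
python3 a.py
```

```text
jig [-42.1 198.5] z 133.7 ang 1.196 r 105.0 F [2.8 7.7 4.3] 55.001041889190674 0.027803689235132264 22.5
to top dp x -38.5 z -7.3
Fjig [1.2 8.1 4.3] radial out 7.0 tang back 6.0
```

Emit:
play_rows:
  increments:
    - {"dp":[-9.9,0,-4],"roll":0,"jaw":0}
    - {"dp":[-10.2,0,-2.6],"roll":0,"jaw":0}
    - {"dp":[-10.4,0,-1.4],"roll":0,"jaw":0}
    - {"dp":[-8.5,0,-0.5],"roll":0,"jaw":0}
    - {"dp":[0,0,0],"roll":0,"jaw":0}

```text
clock: 23.0
position: [0.5351, 0.1385, 0.1233]
ee_rot: [0.777, 0.63, -0.0, -0.0]
contact_force: [0.6, 0.6, -0.5]
opening: 0.0175
finger_force: 0.0
```

Emit:
play_rows:
  increments:
    - {"dp":[0,0,0],"roll":0,"jaw":0}
    - {"dp":[0,0,0],"roll":0,"jaw":0}

```text
clock: 23.2
position: [0.5348, 0.1389, 0.1228]
ee_rot: [0.776, 0.63, -0.001, -0.0]
contact_force: [0.4, -0.1, 0.7]
opening: 0.0004
finger_force: 0.0
```

```bash
python3 a.py
python3 - <<'E'
from h import *
im,_=grab('side'); t,_=grab('top')
f=lambda a:np.clip(cv2.resize(a,(390,390),interpolation=cv2.INTER_CUBIC)*1.8,0,255).astype(np.uint8)
save('both8.png',np.hstack([f(im[110:210,225:325]),f(t[120:220,180:280])]))
E
```

```text
jig [-42.6 158.8] z 141.6 ang 1.582 r 105.6 F [ 0.4 -0.1  0.7] 0.0 0.000392175432932526 23.2
to top dp x 1.2 z 0.6
Fjig [ 0.4 -0.   0.7] radial out 0.7 tang back -0.0
```

View pics/both8.png

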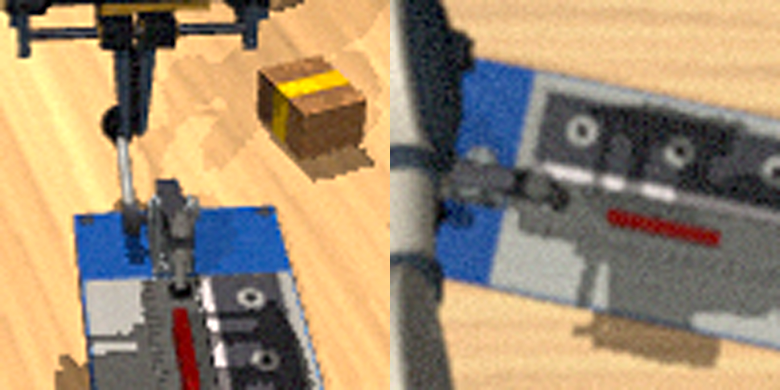

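The lever slipped out again near the top and fell back; the straightedge still looks in place beside the bar. I re-grip with the ball nearer the pads' -y side, at 60 N, and move the last part in small checked steps.

Emit:
play_rows:
  increments:
    - {"dp":[0,0,-25],"roll":0,"jaw":0.75}
    - {"dp":[0,0,-15],"roll":0,"jaw":0.75}
    - {"dp":[30,0,0],"roll":0,"jaw":0.75}
    - {"dp":[40,0,0],"roll":0,"jaw":0.75}
    - {"dp":[38,0,0],"roll":0,"jaw":0.75}
  squeeze: 60

```text
clock: 23.8
position: [0.5577, 0.2458, 0.1633]
ee_rot: [0.777, 0.63, -0.0, 0.0]
contact_force: [-0.1, -0.7, -0.2]
opening: 0.0375
finger_force: 0.0
```

Emit:
play_rows:
  increments:
    - {"dp":[0,0,0],"roll":0,"jaw":0.75}
    - {"dp":[0,0,0],"roll":0,"jaw":0.75}
    - {"dp":[0,0,0],"roll":0,"jaw":0.75}
    - {"dp":[0,0,0],"roll":0,"jaw":0.75}

```text
clock: 24.2
position: [0.5574, 0.2435, 0.1632]
ee_rot: [0.777, 0.63, -0.0, -0.0]
contact_force: [0.6, 0.9, 0.5]
opening: 0.0675
finger_force: 0.0
```

```bash
python3 a.py; python3 g.py 558 246.5 35 -11.9
cat > s.py <<'E'
from h import *
# knob blob + foot in side view
J=np.load('jig.npz'); R,t=J['R'],J['t']
c=load('side'); T=np.linalg.inv(c['T'])
def px(jx,jy,z):
    w=np.r_[R@[jx,jy]+t,z]/1000; q=T[:3,:3]@w+T[:3,3]
    return cv2.projectPoints(q.reshape(1,3),np.zeros(3),np.zeros(3),c['K'],np.float64(c['D']))[0].ravel()
if __name__=='__main__':
    for a in(.2,.6,.8,1.,1.1,1.2,1.3,1.4,1.5,1.571): print(a,px(-43,160+105*np.cos(a),36+105*np.sin(a)).round(1),'rod60',px(-43,160+60*np.cos(a),36+60*np.sin(a)).round(1))
E
python3 s.py
```

```text
jig [-42.1 265.8] z 182.0 ang 0.944 r 180.3 F [0.6 0.9 0.5] 0.0 0.06748372352782601 24.2
to top dp x -105.8 z 41.0
Fjig [0.4 1.  0.5] radial out 1.0 tang back 0.5
t 24.2 pos [557.4 243.5 163.2] yaw_y -11.92 tilt 0.03 F [0.6 0.9 0.5] open 67.5 fin 0.0 q [ 0.31  0.52  1.45 -0.    1.17  0.52]
dp [3.100e+00 1.000e-01 1.282e+02] roll -0.02
dp after roll [3.100e+00 1.000e-01 1.282e+02]
0.2 [254.8 141.7] rod60 [256.  151.9]
0.6 [255.3 133.8] rod60 [256.3 147.5]
0.8 [255.8 131.6] rod60 [256.6 146.4]
1.0 [256.3 130.6] rod60 [256.9 146. ]
1.1 [256.6 130.7] rod60 [257.1 146.1]
1.2 [256.9 131.1] rod60 [257.2 146.4]
1.3 [257.2 131.9] rod60 [257.4 146.9]
1.4 [257.5 133.1] rod60 [257.6 147.7]
1.5 [257.9 134.6] rod60 [257.8 148.6]
1.571 [258.1 135.9] rod60 [257.9 149.4]
```

Emit:
play_rows:
  increments:
    - {"dp":[3,0,35],"roll":0,"jaw":0.75}
    - {"dp":[0,0,35],"roll":0,"jaw":0.75}
    - {"dp":[0,0,30],"roll":0,"jaw":0.75}
    - {"dp":[0,0,27],"roll":0,"jaw":0.6}
    - {"dp":[0,0,0],"roll":0,"jaw":0}

```text
clock: 24.7
position: [0.5561, 0.2459, 0.0333]
ee_rot: [0.777, 0.63, -0.003, -0.001]
contact_force: [-0.1, 0.3, 1.1]
opening: 0.0553
finger_force: 0.0
```

Emit:
play_rows:
  increments:
    - {"dp":[0,0,0],"roll":0,"jaw":0}
    - {"dp":[0,0,0],"roll":0,"jaw":0}
    - {"dp":[0,0,0],"roll":0,"jaw":0}
    - {"dp":[0,0,0],"roll":0,"jaw":0}
    - {"dp":[0,0,0],"roll":0,"jaw":0}

```text
clock: 25.2
position: [0.5584, 0.2478, 0.037]
ee_rot: [0.776, 0.63, 0.001, 0.0]
contact_force: [-1.8, 3.7, 1.6]
opening: 0.0274
finger_force: 60.0
```

Emit:
play_rows:
  increments:
    - {"dp":[-2.7,0.3,-10.1],"roll":0,"jaw":0}
    - {"dp":[-3.7,0,-9.8],"roll":0,"jaw":0}
    - {"dp":[-4.7,0,-9.4],"roll":0,"jaw":0}
    - {"dp":[-5.6,0,-8.9],"roll":0,"jaw":0}
    - {"dp":[-6.4,0,-8.3],"roll":0,"jaw":0}

```text
clock: 25.7
position: [0.5536, 0.2249, 0.0834]
ee_rot: [0.776, 0.63, 0.0, -0.0]
contact_force: [-1.4, 3.4, -3.9]
opening: 0.0275
finger_force: 60.0
```

Emit:
play_rows:
  increments:
    - {"dp":[-7.3,0.3,-7.6],"roll":0,"jaw":0}
    - {"dp":[-8,0,-6.9],"roll":0,"jaw":0}
    - {"dp":[-8.7,0,-6],"roll":0,"jaw":0}
    - {"dp":[-9.2,0,-5.2],"roll":0,"jaw":0}
    - {"dp":[0,0,0],"roll":0,"jaw":0}

```text
clock: 26.2
position: [0.5468, 0.192, 0.1095]
ee_rot: [0.777, 0.63, 0.0, -0.0]
contact_force: [-3.5, 8.9, 2.7]
opening: 0.028
finger_force: 60.0
```

```bash
cat > w.py <<'E'
from s import *
im,_=grab('side'); g=im.max(2)
hs=cv2.cvtColor(im,cv2.COLOR_RGB2HSV).astype(int)
b=im[118:165,240:275].astype(int)
print('dark/grey map (#=dark<45, o=grey lowS, .=other) rows 122.., cols 245..270')
for r in range(122,166,1): print(r,''.join('#' if g[r,k]<40 else ('o' if hs[r,k,1]<80 else '.') for k in range(244,280)))
E
python3 a.py; python3 w.py
```

```text
jig [-41.8 213.3] z 128.3 ang 1.048 r 106.6 F [-3.5  8.9  2.7] 60.00091731548309 0.02799304622613338 26.2
to top dp x -53.3 z -12.7
Fjig [-5.3  8.   2.7] radial out 6.4 tang back 5.6
dark/grey map (#=dark<45, o=grey lowS, .=other) rows 122.., cols 245..270
122 .....####.........#####.............
123 .....####.........#####.............
124 .....####.........#####.............
125 .....####.........####..............
126 .....####..#####..####o.............
127 .....o#o#.############o.............
128 .....o################o.............
129 .....o################..............
130 ......##############o#..............
131 .......###############..............
132 ......################..............
133 ......o##########.###...............
134 ......###..#####...##o..............
135 ......o##..#####...##o..............
136 ......o##...####...##o..............
137 .......##...ooo....##...............
138 .......o....ooo.....................
139 ............ooo.....................
140 ............ooo.....................
141 ............ooo.....................
142 ............ooo....
[... 260 characters left out ...]
...
149 .............oo.....................
150 .............oo.....................
151 .............ooo....................
152 .............ooo....................
153 .............ooo....................
154 .............ooo.......oo#..........
155 .............ooo.....######.........
156 .............ooo......#####.........
157 .............ooo.....o#####.........
158 .............ooo......#####.........
159 .............ooo......#####o........
160 .............ooo....ooo#####.o......
161 .............ooo...oooo######o.o....
162 .............ooo...ooo#######ooo....
163 .............###...ooo######oooooooo
164 ......ooooooo####..o#o#######ooo....
165 .............########o########oo....
```

Emit:
play_rows:
  increments:
    - {"dp":[-4.8,-0.3,-2.5],"roll":0,"jaw":0}
    - {"dp":[-4.8,0,-2.3],"roll":0,"jaw":0}
    - {"dp":[-4.9,0,-2],"roll":0,"jaw":0}
    - {"dp":[0,0,0],"roll":0,"jaw":0}

```text
clock: 26.65
position: [0.5438, 0.1782, 0.1159]
ee_rot: [0.777, 0.63, 0.001, -0.0]
contact_force: [-2.3, 8.3, 0.5]
opening: 0.0277
finger_force: 60.0
```

```bash
python3 a.py; python3 w.py | sed -n 2,22p
```

```text
jig [-41.9 199.1] z 134.7 ang 1.194 r 106.2 F [-2.3  8.3  0.5] 60.0003719329834 0.027675841143354057 26.65
to top dp x -39.1 z -6.3
Fjig [-3.9  7.7  0.5] radial out 3.3 tang back 7.0
122 .....#oo#..........####.............
123 .....####..........####o............
124 .....####..........####o............
125 .....o###..........####o............
126 .....o###..#####...####.............
127 ......###.#######.#####.............
128 ......###############o#.............
129 ......#o###############.............
130 ......#################.............
131 ......#o##############o.............
132 ......o###############o.............
133 ......###########.####o.............
134 ......o##.#######..###..............
135 .......##...####...###..............
136 ......o##...####...###..............
137 .......##...###....##o..............
138 .......o#...ooo.....o...............
139 ............ooo.....................
140 ............ooo.....................
141 ............ooo.....................
142 .............oo.....................
```

Emit:
play_rows:
  increments:
    - {"dp":[-5,0,-1.7],"roll":0,"jaw":0}
    - {"dp":[0,0,0],"roll":0,"jaw":0}

```text
clock: 26.9
position: [0.5429, 0.1734, 0.1177]
ee_rot: [0.776, 0.63, 0.001, -0.0]
contact_force: [-2.3, 8.4, 2.6]
opening: 0.0275
finger_force: 60.0
```

Emit:
play_rows:
  increments:
    - {"dp":[-5,0,-1.5],"roll":0,"jaw":0}
    - {"dp":[0,0,0],"roll":0,"jaw":0}

```text
clock: 27.1
position: [0.5418, 0.1686, 0.1192]
ee_rot: [0.777, 0.63, 0.001, -0.0]
contact_force: [-2.2, 8.9, 3.5]
opening: 0.0274
finger_force: 60.0
```

```bash
python3 a.py; python3 w.py | sed -n 2,22p
```

```text
jig [-41.9 189.2] z 138.0 ang 1.292 r 106.1 F [-2.2  8.9  3.5] 60.000441670417786 0.02741899417047882 27.1
to top dp x -29.2 z -3.0
Fjig [-4.   8.2  3.5] radial out 5.6 tang back 7.0
122 .....oo##..........#####............
123 .....o####.........#####............
124 .....o####.........#####............
125 ......###..........##o##............
126 ......####..o###...#####............
127 ......#o#..######..####o............
128 ......o################o............
129 ......#################o............
130 ......#################.............
131 ......o################.............
132 ......oo###############.............
133 ......o##############o..............
134 ......o.#########..####.............
135 .......##...#####..###o.............
136 .......##...####....##o.............
137 .......o#...####....##o.............
138 .......o##...ooo....##..............
139 ........#....ooo....................
140 .............ooo....................
141 .............ooo....................
142 .............ooo....................
```

Emit:
play_rows:
  increments:
    - {"dp":[-5,0,-1.5],"roll":0,"jaw":0}
    - {"dp":[0,0,0],"roll":0,"jaw":0}

```text
clock: 27.35
position: [0.5408, 0.1636, 0.1206]
ee_rot: [0.777, 0.63, 0.001, -0.0]
contact_force: [-1.6, 7.4, 0.9]
opening: 0.0275
finger_force: 60.0
```

Emit:
play_rows:
  increments:
    - {"dp":[-5,0,-1.2],"roll":0,"jaw":0}
    - {"dp":[0,0,0],"roll":0,"jaw":0}

```text
clock: 27.55
position: [0.5397, 0.1588, 0.1218]
ee_rot: [0.777, 0.63, 0.001, -0.0]
contact_force: [-2.6, 8.5, 1.7]
opening: 0.0276
finger_force: 60.0
```

```bash
python3 a.py; python3 w.py | sed -n 2,26p
```

```text
jig [-41.9 179.2] z 140.6 ang 1.389 r 106.3 F [-2.6  8.5  1.7] 60.00008046627045 0.02759216019398568 27.55
to top dp x -19.2 z -0.4
Fjig [-4.2  7.8  1.7] radial out 3.1 tang back 7.3
122 .....o####..........#####...........
123 ......####..........####o...........
124 ......####..........####o...........
125 ......####..........####o...........
126 ......####..........##o#............
127 ......####..#####...####............
128 ......o###########..####............
129 ......##.#############o#............
130 ......##################............
131 ......o#o#############o#............
132 ......o#o############o#o............
133 ......o################o............
134 .......###########.####.............
135 .......###.######..####.............
136 .......###..#####...###.............
137 .......o.#..#####...###.............
138 .......###...###....##..............
139 .......o##...ooo....##o.............
140 ........##...ooo.....#..............
141 .............ooo....................
142 .............ooo....................
143 .............ooo....................
144 .............ooo....................
145 .............ooo....................
146 .............ooo....................
```

Emit:
play_rows:
  increments:
    - {"dp":[-5,0,-1],"roll":0,"jaw":0}
    - {"dp":[0,0,0],"roll":0,"jaw":0}

```text
clock: 27.8
position: [0.5387, 0.1538, 0.1228]
ee_rot: [0.776, 0.63, 0.001, -0.0]
contact_force: [-2.5, 7.3, 1.3]
opening: 0.0273
finger_force: 60.0
```

Emit:
play_rows:
  increments:
    - {"dp":[-5,0,-0.7],"roll":0,"jaw":0}
    - {"dp":[0,0,0],"roll":0,"jaw":0}

```text
clock: 28.0
position: [0.5376, 0.149, 0.1235]
ee_rot: [0.777, 0.63, 0.001, -0.0]
contact_force: [-3.7, 8.4, 3.9]
opening: 0.0272
finger_force: 60.0
```

```bash
python3 a.py; python3 w.py | sed -n 2,26p
```

```text
jig [-41.9 169.2] z 142.3 ang 1.485 r 106.7 F [-3.7  8.4  3.9] 60.0003844499588 0.027239065852617737 28.0
to top dp x -9.2 z 1.3
Fjig [-5.4  7.4  3.9] radial out 4.6 tang back 7.0
122 ......####..........#####...........
123 .....o####..........##o##...........
124 ......####..........#####...........
125 ......####..........#####...........
126 ......####..........#####...........
127 ......####..........#####...........
128 ......o###..#####...####o...........
129 ......o#o#########.#####o...........
130 ......o#o###############............
131 ......o#o###############............
132 .......#################............
133 .......#################............
134 .......#o###############............
135 ........##########.#####............
136 .......###.######...###o............
137 .......###..#####...##.o............
138 .......###..#####...###.............
139 .......o##...###....###.............
140 ........##...ooo....###.............
141 .......o##...ooo.....#o.............
142 .............ooo....................
143 .............ooo....................
144 .............ooo....................
145 .............ooo....................
146 .............ooo....................
```

Emit:
play_rows:
  increments:
    - {"dp":[-5,0,-0.2],"roll":0,"jaw":0}
    - {"dp":[0,0,0],"roll":0,"jaw":0}

```text
clock: 28.25
position: [0.5367, 0.1441, 0.1238]
ee_rot: [0.777, 0.63, 0.001, -0.0]
contact_force: [-1.1, 9.6, 3.0]
opening: 0.0269
finger_force: 60.0
```

```bash
python3 a.py; python3 w.py | sed -n 6,23p
```

```text
jig [-41.9 164.2] z 142.6 ang 1.531 r 106.7 F [-1.1  9.6  3. ] 60.00004291534424 0.026895098571286042 28.25
to top dp x -4.2 z 1.6
Fjig [-3.1  9.2  3. ] radial out 3.4 tang back 9.0
126 ......##o#..........###.#...........
127 ......#####.........###o#...........
128 ......o#o#..#####...##o##...........
129 ......o###########..#####...........
130 ......o#o##########.####o...........
131 .......#################o...........
132 .......#.###############o...........
133 .......#################............
134 .......#################............
135 .......#################............
136 .......###########.#####............
137 .......###..#####...###.............
138 .......o##..#####...###o............
139 ........##...###....###o............
140 .......o.#...o#o....###o............
141 ........##...ooo.....##.............
142 ........o#...ooo....................
143 .............ooo....................
```

Emit:
play_rows:
  increments:
    - {"dp":[-4,0,0],"roll":0,"jaw":0}
    - {"dp":[0,0,0],"roll":0,"jaw":0}

```text
clock: 28.5
position: [0.5358, 0.1401, 0.1239]
ee_rot: [0.777, 0.63, 0.001, -0.0]
contact_force: [-4.7, 6.1, 6.7]
opening: 0.0269
finger_force: 60.0
```

```bash
python3 a.py; python3 w.py | sed -n 6,23p
```

```text
jig [-41.9 160.2] z 142.7 ang 1.569 r 106.7 F [-4.7  6.1  6.7] 59.99997317790985 0.026853664768453658 28.5
to top dp x -0.2 z 1.7
Fjig [-5.9  5.   6.7] radial out 6.7 tang back 5.0
126 ......#####.........#####...........
127 ......#####.........##o##...........
128 ......o###o...##....#####...........
129 ......o###########..###o#...........
130 .......###########..#####...........
131 .......##################...........
132 .......#################o...........
133 .......#################o...........
134 .......#o###############............
135 .......#################............
136 .......o##########..####............
137 .......o##..#####...####............
138 .......o##...####...###.............
139 .......o##...####...###.............
140 ........##...###....###o............
141 ........##...ooo.....##o............
142 ........o#...ooo.....##.............
143 ........o#...ooo....................
```

Emit:
play_rows:
  increments:
    - {"dp":[-4,0,-0.3],"roll":0,"jaw":0}
    - {"dp":[0,0,0],"roll":0,"jaw":0}

```text
clock: 28.75
position: [0.5349, 0.1358, 0.1238]
ee_rot: [0.776, 0.63, 0.0, 0.0]
contact_force: [-0.2, 0.5, -0.5]
opening: 0.0182
finger_force: 0.0
```

```bash
python3 a.py; python3 w.py | sed -n 6,23p
```

```text
jig [-41.9 155.8] z 142.6 ang 1.61 r 106.7 F [-0.2  0.5 -0.5] 0.0 0.018234131474444592 28.75
to top dp x 4.2 z 1.6
Fjig [-0.3  0.4 -0.5] radial out -0.5 tang back 0.4
126 ........#.o#####...#####............
127 ........#########..#####............
128 ........##o######.####o#............
129 ........##.############o............
130 ........###############o............
131 ........###############o............
132 ........o########.###o#.............
133 ........o#o######..####.............
134 .........o######...####.............
135 .........#######...####.............
136 .........######...#####.............
137 .........####o#....####.............
138 .........####oo....###o.............
139 .........###ooo....###o.............
140 .........####oo....###..............
141 .........o###oo....###..............
142 .........o###oo....###..............
143 .........o###oo....##o..............
```

The ball creeps out along +y, whatever the squeeze. The new plan is to turn the gripper about its axis on the way up, so that by the top one finger stands behind the knob and holds it by its face instead of by friction. I re-grip.

Emit:
play_rows:
  increments:
    - {"dp":[0,0,-25],"roll":0,"jaw":0.75}
    - {"dp":[0,0,-15],"roll":0,"jaw":0.75}
    - {"dp":[35,0,0],"roll":0,"jaw":0.75}
    - {"dp":[40,0,0],"roll":0,"jaw":0.75}
    - {"dp":[38,0,0],"roll":0,"jaw":0.75}
  squeeze: 50

```text
clock: 29.3
position: [0.5588, 0.2475, 0.1639]
ee_rot: [0.777, 0.63, 0.0, 0.0]
contact_force: [0.5, 0.6, -0.4]
opening: 0.0494
finger_force: 0.0
```

Emit:
play_rows:
  increments:
    - {"dp":[0,0,0],"roll":0,"jaw":0.75}
    - {"dp":[0,0,0],"roll":0,"jaw":0.75}
    - {"dp":[0,0,0],"roll":0,"jaw":0.75}
    - {"dp":[0,0,0],"roll":0,"jaw":0.75}

```text
clock: 29.7
position: [0.5582, 0.2455, 0.1634]
ee_rot: [0.777, 0.63, -0.0, 0.0]
contact_force: [1.7, -0.6, 0.0]
opening: 0.0686
finger_force: 0.0
```

```bash
python3 a.py; python3 g.py 557.6 246.5 36 -11.9
```

```text
jig [-41.7 267.9] z 182.2 ang 0.935 r 181.7 F [ 1.7 -0.6  0. ] 0.0 0.06862761758502602 29.7
to top dp x -107.9 z 41.2
Fjig [ 1.7 -0.2  0. ] radial out -0.1 tang back -0.2
t 29.7 pos [558.2 245.5 163.4] yaw_y -11.93 tilt 0.02 F [ 1.7 -0.6  0. ] open 68.6 fin 0.0 q [ 0.32  0.52  1.45 -0.    1.17  0.52]
dp [  0.9  -0.8 127.4] roll -0.03
dp after roll [  0.9  -0.8 127.4]
```

Emit:
play_rows:
  increments:
    - {"dp":[1,-0.8,35],"roll":0,"jaw":0.75}
    - {"dp":[0,0,35],"roll":0,"jaw":0.75}
    - {"dp":[0,0,30],"roll":0,"jaw":0.75}
    - {"dp":[0,0,27],"roll":0,"jaw":0.6}
    - {"dp":[0,0,0],"roll":0,"jaw":0}

```text
clock: 30.2
position: [0.5557, 0.2462, 0.0335]
ee_rot: [0.777, 0.63, -0.003, -0.001]
contact_force: [-1.1, 0.1, 1.0]
opening: 0.0552
finger_force: 0.0
```

Emit:
play_rows:
  increments:
    - {"dp":[0,0,0],"roll":0,"jaw":0}
    - {"dp":[0,0,0],"roll":0,"jaw":0}
    - {"dp":[0,0,0],"roll":0,"jaw":0}
    - {"dp":[0,0,0],"roll":0,"jaw":0}
    - {"dp":[0,0,0],"roll":0,"jaw":0}

```text
clock: 30.7
position: [0.5583, 0.248, 0.0371]
ee_rot: [0.776, 0.63, 0.001, 0.0]
contact_force: [1.5, 2.1, 1.1]
opening: 0.0279
finger_force: 50.0
```

Emit:
play_rows:
  increments:
    - {"dp":[-2.7,0,-10.1],"roll":0,"jaw":0}
    - {"dp":[-3.7,0,-9.8],"roll":0,"jaw":0}
    - {"dp":[-4.7,0,-9.4],"roll":0,"jaw":0}
    - {"dp":[-5.6,0,-8.9],"roll":0,"jaw":0}
    - {"dp":[-6.4,0,-8.3],"roll":0,"jaw":0}

```text
clock: 31.2
position: [0.5535, 0.2252, 0.0837]
ee_rot: [0.776, 0.63, 0.001, 0.0]
contact_force: [4.9, 3.0, -4.0]
opening: 0.028
finger_force: 50.0
```

Emit:
play_rows:
  increments:
    - {"dp":[-7.3,0,-7.6],"roll":0,"jaw":0}
    - {"dp":[-8,0,-6.9],"roll":0,"jaw":0}
    - {"dp":[-8.7,0,-6],"roll":0,"jaw":0}
    - {"dp":[-9.2,0,-5.2],"roll":0,"jaw":0}
    - {"dp":[0,0,0],"roll":0,"jaw":0}

```text
clock: 31.7
position: [0.5466, 0.1923, 0.1099]
ee_rot: [0.777, 0.63, 0.001, 0.0]
contact_force: [0.7, 6.6, 2.7]
opening: 0.0283
finger_force: 50.0
```

Emit:
play_rows:
  increments:
    - {"dp":[-4.8,0,-2.5],"roll":6,"jaw":0}
    - {"dp":[-4.8,0.5,-2.3],"roll":6,"jaw":0}
    - {"dp":[-4.8,1,-2],"roll":6,"jaw":0}
    - {"dp":[0,0,0],"roll":0,"jaw":0}

```text
clock: 32.1
position: [0.5429, 0.1786, 0.1163]
ee_rot: [0.867, 0.499, 0.001, -0.0]
contact_force: [-2.3, 7.9, 5.8]
opening: 0.0278
finger_force: 50.0
```

```bash
python3 a.py
```

```text
jig [-42.9 199.3] z 135.1 ang 1.193 r 106.6 F [-2.3  7.9  5.8] 50.0023627281189 0.0278167674517775 32.1
to top dp x -39.3 z -5.9
Fjig [-3.9  7.2  5.8] radial out 8.0 tang back 4.6
```

Emit:
play_rows:
  increments:
    - {"dp":[-4.8,1.5,-1.7],"roll":7,"jaw":0}
    - {"dp":[-4.6,2,-1.5],"roll":7,"jaw":0}
    - {"dp":[0,0,0],"roll":7,"jaw":0}
    - {"dp":[-4,3,-1.5],"roll":7,"jaw":0}
    - {"dp":[0,0,0],"roll":7,"jaw":0}

```text
clock: 32.6
position: [0.5367, 0.1645, 0.1205]
ee_rot: [0.977, 0.215, -0.002, -0.001]
contact_force: [-16.1, 14.0, 16.4]
opening: 0.0277
finger_force: 50.0
```

```bash
python3 a.py; python3 g.py 536 140 123 -71.9 | tail -2; python3 w.py | sed -n 2,23p
```

```text
jig [-46.1 184.2] z 139.3 ang 1.341 r 106.1 F [-16.1  14.   16.4] 50.00119686126709 0.027722271866508955 32.6
to top dp x -24.2 z -1.7
Fjig [-18.7  10.4  16.4] radial out 18.3 tang back 6.4
dp [-10.9  22.   -2.5] roll 6.75
dp after roll [-8.3 23.1 -2.5]
122 ...#################################
123 ...################################.
124 ...o#############################...
125 ...############################.....
126 ...##########################.......
127 ...########################.........
128 ...o####################............
129 ...o##########o########.............
130 ...o###################.............
131 ....###################.............
132 ....###################.............
133 ....###################.............
134 ....##################o.............
135 ....#####..###########o.............
136 ....o##.....##########..............
137 ............##########..............
138 ............########................
139 .............#####..................
140 .............###....................
141 .............###....................
142 .............ooo....................
143 .............ooo....................
```

Emit:
play_rows:
  increments:
    - {"dp":[-2,5,-1.5],"roll":4,"jaw":0}
    - {"dp":[-2,5,-0.5],"roll":4,"jaw":0}
    - {"dp":[-1,5,-0.3],"roll":4,"jaw":0}
    - {"dp":[0,0,0],"roll":0,"jaw":0}

```text
clock: 33.05
position: [0.5367, 0.1486, 0.1225]
ee_rot: [0.994, 0.113, -0.003, -0.001]
contact_force: [-19.3, 12.2, 14.8]
opening: 0.0278
finger_force: 50.0
```

```bash
python3 a.py; python3 g.py 534.5 140.4 123 -77.3 | tail -2; python3 w.py | sed -n 10,26p
```

```text
jig [-42.8 168.6] z 141.3 ang 1.489 r 105.7 F [-19.3  12.2  14.8] 50.00568509101868 0.027755604105637103 33.05
to top dp x -8.6 z 0.3
Fjig [-21.4   7.9  14.8] radial out 15.4 tang back 6.7
dp [-4.   7.5 -0.5] roll 0.25
dp after roll [-3.9  7.5 -0.5]
130 ......##################o...........
131 ......##################............
132 ......##################............
133 .....o##################............
134 ......##################............
135 ......##################............
136 .....o##################............
137 ......o###.#############............
138 ............###########o............
139 ............o##########o............
140 ............o##########.............
141 .............#########..............
142 .............######.................
143 .............###....................
144 .............###....................
145 .............ooo....................
146 .............ooo....................
```

Emit:
play_rows:
  increments:
    - {"dp":[-2,4,0],"roll":0,"jaw":0}
    - {"dp":[-2,4,0],"roll":0,"jaw":0}
    - {"dp":[0,0,0],"roll":0,"jaw":0}
    - {"dp":[0,0,0],"roll":0,"jaw":0}

```text
clock: 33.5
position: [0.5361, 0.1399, 0.1225]
ee_rot: [0.993, 0.114, -0.002, -0.001]
contact_force: [-10.2, 10.6, 7.5]
opening: 0.0275
finger_force: 50.0
```

```bash
python3 a.py; python3 w.py | sed -n 10,46p
```

```text
jig [-41.6 160. ] z 141.3 ang 1.571 r 105.3 F [-10.2  10.6   7.5] 50.00270426273346 0.027527974714299446 33.5
to top dp x -0.0 z 0.3
Fjig [-12.1   8.3   7.5] radial out 7.5 tang back 8.3
130 ......#######################oo.....
131 ......####################o.........
132 ......###################...........
133 .......############o#####...........
134 ......o##################...........
135 ......o##################...........
136 .......##################...........
137 .......#################o...........
138 .......#################o...........
139 .......###..############o...........
140 .............###########o...........
141 .............###########............
142 .............###########............
143 .............o#######...............
144 .............o####..................
145 ..............###...................
146 .............ooo....................
147 .............ooo....................
148 .............ooo....................
149 .............ooo....................
150 .............ooo....................
151 .............ooo....................
152 .............ooo....................
153 .............ooo....................
154 .............ooo.....oooooo.........
155 .............ooo.....oooooo.........
156 .............ooo.....oooooo.........
157 .............ooo.....oooooo.........
158 .............ooo......ooooo.........
159 .............ooo......oooooo........
160 .............ooo....o#oooooo.o......
161 .............ooo...ooooooooo#ooo....
162 .............ooo...ooo#ooooo#ooo....
163 .............ooo...ooo#ooooooooooooo
164 .....oooooooo#o#.o.ooo##oooooooo....
165 .............######o#o####ooo#oo....
```

The lever is now held positively at about 1.57 rad. I check that it is steady and that the straightedge has not moved.

Emit:
play_rows:
  increments:
    - {"dp":[0,0,0],"roll":0,"jaw":0}
    - {"dp":[0,0,0],"roll":0,"jaw":0}
    - {"dp":[0,0,0],"roll":0,"jaw":0}
    - {"dp":[0,0,0],"roll":0,"jaw":0}
    - {"dp":[0,0,0],"roll":0,"jaw":0}

```text
clock: 34.05
position: [0.5361, 0.1399, 0.1225]
ee_rot: [0.993, 0.114, -0.002, -0.001]
contact_force: [-10.9, 10.3, 8.0]
opening: 0.0278
finger_force: 50.0
```

```bash
python3 a.py; python3 k.py 2>/dev/null | grep red | head -1
```

```text
jig [-41.6 160.1] z 141.3 ang 1.57 r 105.3 F [-10.9  10.3   8. ] 50.00262200832367 0.027825007578529043 34.05
to top dp x -0.1 z 0.3
Fjig [-12.8   7.9   8. ] radial out 8.0 tang back 7.9
red [250. 178.] ((523.9599609375, -21.75601577758789), (74.64566802978516, 6.703692436218262), 77.47229766845703) jig [-20.1  -0.7]
```

It holds steady, and the straightedge is still flush at jig (-20,-1). I hand in.

```bash
python3 -c "
from station import env
print(env.sign_off())"
```

```text
the job is handed in; nothing more can be done
None
```

I handed the job in at about 34 s; no pass or fail result came back. The straightedge measured flush on the bar at jig (-20, -1) mm and the lever was gripped at about 1.57 rad. The clamp foot's force could not be measured directly, and the lever slipped back three times before the final hold.

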